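Rock a wedged bore plug out of an aircraft wheel half

ROBOT

A 6-joint arm with a two-finger parallel gripper is mounted at the origin on the work surface. World frame = base frame: x ahead of the robot, y to its left, z up, the work surface at z = 0. Lengths are in m, angles in rad, forces in N, time in s.
With the tool pointing down it reaches from about 0.225 to 0.875 m from the base axis. Payload 3.4 kg.
Tool frame: the origin (TCP) lies on the centre line of the jaws, within the pads' length; the fingertips stand 17 mm ahead of it and the grasp point (between the pads) lies 2 mm behind it (manip.finger_overhang is the distance from the TCP to the fingertips, in m); y points along the fingers, x is the direction in which the jaws open and shut, and the axes are right-handed (so a half turn about y gives the same grasp; the last joint's range is limited). The gripper opens to 85 mm and grips with 20 to 120 N. Pads are 22 mm wide; open, the fingers measure 114 mm over their backs; the gripper's body (76 mm by 85 mm) begins 54 mm behind the grasp point. The pads swing forward as they close: fully open they stand 13 mm farther back than shut.
Start: joints at [-1.261, 0.276, 1.505, -0, 1.361, -0.121], TCP at [0.24, -0.522, 0.248] pointing down, gripper open.
Joint ranges: [-2.89, 2.89], [-0.75, 2.08], [0.22, 2.7], [-1.18, 4.32], [0.11, 2.71], [-2.7, 2.7]. Speed limits (rad/s): [2.57, 2.57, 3.14, 3.14, 3.14, 3.14].

INTERFACE

Orientations are given as a unit quaternion [w, x, y, z].
In Python, from rig import manip gives the robot as it stands.
- The arm moves only by the tool arm_command, never from a script. Its argument "commands" is a list of rows, each a list of 3 entries, a list of its own where there are three numbers: the finger opening in cm, from 0 to 8.54, then the shift along the world's x, y, z in cm, then the turn about the world's z in rad. A call has 1 to 12 rows; each row shifts and turns the commanded pose from where the row before left it; what a row does not reach is not made up. A row lasts 1/10 s, in which the tool goes at most 50 mm and 8.59 degrees, less where a joint would pass 70% of its speed; a pose out of reach is approached as far as the arm can. A call with a gripper value outside its range is refused whole. The fingers move at their own pace and stop on an object; "grip_force" is the grip in N (left out, the last holds). Time passes only in rows, so rows that do not move let the fingers close. It gives the time, the measured TCP pose, the force and the opening at its end, in the units of the state.
- manip.get_state(): the state, without advancing time (a new reading comes with each control period).
- manip.get_image(name): name is "scene" or "top" or "wrist"; returns a dict with "pixels" (384x512x3 uint8, red, green, blue), "range_z" (384x512 float32, m along the optical axis (not along the pixel's ray), 0 where there is no reading), "intrinsics" (3x3 intrinsics, pixels), "k1" (the pictures are not rectified: a ray, as slopes to the right and down, at radius r is drawn at 1 + k1 r^2 times it, then the intrinsics apply), "R" (3x3) and "t" (3): a world point X has camera coordinates R X + t. Camera axes: x right, y down, z forward; pixel columns grow to the right and rows downward; lengths in m; the calibration is good to about 2 mm. A picture is of the moment at which its call begins.
- manip.sign_off(): hands the job in, once; it reports no verdict.
The state is a dict: "clock": time; "qpos": joint angles; "qd": joint speeds; "effort": joint torques, N m; "position": TCP position; "ee_rot": TCP orientation; "contact_force": force on the tool from outside, world axes, zero at the start; "moment": the same for the moment, N m; "width": finger opening in m.
Only numpy, scipy, OpenCV 4.12 (cv2) and the standard library are available. Lean on these libraries where they do the work, as an engineer would, in place of code of your own. Each camera call takes 0.05 s, during which the arm holds its last target.

TASK

The red bore plug is wedged tight in the bearing bore of the clamped, tilted wheel half. Rock it by its handle from side to side in the bore while drawing on it, until it works loose, pull it out, and stand it upright on its foot in the white tray, clear of the other plug. Do not drop it, and leave the other plug and the loose things on the bench where they are.

Things in the scene. Friction and masses are not known exactly. Their poses are not given: they have to be found in the camera images.
- bore (a point): mouth centre of the bearing bore (68 mm wide, hub 89 mm across) of a grey wheel half, 190 mm across, clamped on a fixed tilted stand. z axis: the bore's axis, pointing out of it, leaning 35 deg from vertical to the stand's front. y axis: level, across the stand. The rim is level with the mouth; rim clamps at y = +-83 to +-116 mm rise 9 mm above it. 68 mm bore, a shoulder 48 mm down.
- plug_mid (a point): half-way up the wedged plug, on its axis; z axis from foot to handle. Plug 183 mm long, about 0.28 kg: flat round foot 48 mm wide, red bulb 64 mm wide centred 33 mm above the foot, collar 40 mm wide up to 63 mm, then a plain round aluminium handle 28 mm thick to the top (28.5 mm below to 91.5 mm above this point).
- plug_bulb (a point): centre of the wedged plug's red bulb, on its axis; z axis from foot to handle. It starts 12 mm below the bore's mouth, on the bore's axis. The bore squeezes the bulb: pulled straight it resists with some 75 to 100 N, and most grips slip off the handle. It is loose once this point is at the mouth; the foot is clear when it is 33 mm beyond the mouth.
- plug: the same plug, origin under the centre of its foot, z axis from foot to handle. Rocked 10 to 14 deg to either side about the bulb's centre (about 15 to 20 N sideways, 125 mm up the handle from there), it creeps out if drawn 3 to 4 mm along the bore during each swing. Leaned over 20 deg it jams on the bore wall.
- tray_floor (a point): centre of the inner floor of the white open tray, inside 190 mm (x) by 330 mm (y), walls 25 mm high above the floor and 5 mm thick; z is up. Fixed.
- mate_mid (a point): half-way up the other bore plug, of the same shape and size, standing loose in the tray, somewhere within 100 mm of the tray's centre along the tray's y axis; it is to stay there. Its z axis is up.
- mate: the same other plug; origin at the centre of its foot's underside, z axis up.
- bearing: tapered roller bearing, 64 mm wide, 21 mm high, loose on the bench in front of and between stand and tray; origin at the centre of its underside. Not to be moved.
- tie_bolt_a: steel bolt 103 mm long, lying on the bench near the robot on its left; origin on its axis under the head. Not to be moved.
- tie_bolt_b: steel bolt 103 mm long, lying on the bench near the robot on its right; origin on its axis under the head. Not to be moved.
- bracket: lime green angle bracket, 70 by 55 by 55 mm, loose at the side of the bench; origin at the centre of its underside. Not to be moved.
- mallet: mallet 260 mm long lying at the far side of the bench; origin under its middle. Not to be moved.
There are look-alikes about, which are no part of the job. What is shaped like the plug but brown is not meant.

How it is judged:
On the way, in this order (a step that is already met when the one before it is completed fails the run):
1. the plug is leaned to one side (over 7 deg) with its bulb still in the bore (angle between the z axis of plug_mid and the z axis of bore, either way round above 0.12 rad and z of plug_mid in the frame of bore below 0.0585 m).
2. it is swung back in line with the bore (within 4 deg), bulb still in the bore (angle between the z axis of plug_mid and the z axis of bore, either way round below 0.07 rad and z of plug_mid in the frame of bore below 0.0605 m).
3. it is leaned again (over 7 deg) (angle between the z axis of plug_mid and the z axis of bore, either way round above 0.12 rad and z of plug_mid in the frame of bore below 0.0625 m).
4. the plug is pulled right out of the bore (z of plug in the frame of bore above 0.005 m), for 0.1 s.
At the end, for the whole second after the job is handed in: The plug stands upright (within 6 deg) on its foot on the floor of the tray, released, at rest and not touching the other plug; the other plug still stands upright, and it and the bearing, bolts, bracket and mallet are within 20 mm of where they were (angle between each of plug, mate's own z axis and vertical below 0.1 rad and z of plug in the frame of tray_floor between -0.004 and 0.004 m and x of plug in the frame of tray_floor between -0.095 and 0.095 m and y of plug in the frame of tray_floor between -0.165 and 0.165 m and contact force between plug and mate below 0.05 N and contact force between the fingers and plug below 0.05 N and linear speed of plug below 0.02 m/s and distance of each of mate, bearing, tie_bolt_a, tie_bolt_b, bracket, mallet from where it was at the start of the episode below 0.02 m).
It fails at once if the plug is dropped or thrown (it moves faster than 0.6 m/s with no finger on it) (contact force between the fingers and plug below 0.05 N and linear speed of plug above 0.6 m/s).
It fails at once if the other plug is knocked over or shifted more than 20 mm (angle between mate's own z axis and vertical above 0.3 rad or distance of mate from where it was at the start of the episode above 0.02 m).
It fails at once if the bearing, a bolt, the bracket or the mallet is moved more than 20 mm (distance of any of bearing, tie_bolt_a, tie_bolt_b, bracket, mallet from where it was at the start of the episode above 0.02 m).
It also fails if it takes over 51 s, if anything falls off the work surface, if the arm or the gripper's body presses on something with over 40 N, if the wrist force passes 120 N, or if a joint passes its speed limit or range.

## Working session

There is one attempt and no reset: what is moved stays moved. The work goes in short steps, Python scripts to look and compute and a tool call to move; the robot and the scene stay as the last step left them, time stands still between calls to the robot, and variables do not carry over. Pictures are saved under pics/ and viewed, and the job is handed in when it is done.

Besides the shell and the picture viewer there is one more tool, called after "Request:" as name(argument=value, ...) on one line, values as JSON. arm_command: Moves the arm, as the interface text tells. Its arguments: {"type":"object","properties":{"commands":{"type":"array"},"grip_force":{"type":"number"}},"required":["commands"]}

```bash
ls; mkdir -p pics; cat > h.py <<'E'
import numpy as np, cv2
from rig import manip
def grab(n):
    im=manip.get_image(n); np.savez(f'pics/{n}.npz',**im); return im
def load(n):
    return dict(np.load(f'pics/{n}.npz'))
def save(n,fn,crop=None,scale=1):
    im=load(n)['pixels'][:,:,::-1]
    if crop: im=im[crop[1]:crop[3],crop[0]:crop[2]]
    im=cv2.resize(im,None,fx=scale,fy=scale,interpolation=cv2.INTER_CUBIC); cv2.imwrite(f'pics/{fn}.png',im)
def slopes(im,uv):
    K=im['intrinsics'];k=float(im['k1']);uv=np.atleast_2d(np.float64(uv))
    return cv2.undistortPoints(uv[:,None],K,np.array([k,0,0,0,0.]))[:,0]
def ray(im,uv):
    s=slopes(im,uv);d=np.c_[s,np.ones(len(s))]@im['R'];c=-im['R'].T@im['t'];return c,d
def onplane(im,uv,z):
    c,d=ray(im,uv);return c+d*((z-c[2])/d[:,2])[:,None]
def depthpts(im,uv):
    uv=np.atleast_2d(uv).astype(int);z=im['range_z'][uv[:,1],uv[:,0]]
    s=slopes(im,uv);P=np.c_[s,np.ones(len(s))]*z[:,None];return (P-im['t'])@im['R'],z
def proj(im,X):
    p=np.atleast_2d(X)@im['R'].T+im['t'];uv,_=cv2.projectPoints(p[:,None],np.zeros(3),np.zeros(3),im['intrinsics'],np.array([float(im['k1']),0,0,0,0]));return uv[:,0]
E
python3 - <<'E'
from h import *
for n in ['scene','top','wrist']:
    im=grab(n);save(n,n+'0',scale=1.5)
    print(n,im['intrinsics'].tolist(),im['k1'],(-im['R'].T@im['t']).round(3),im['R'][2].round(3))
print(manip.get_state())
E
```

```text
pics
scene [[431.88179721196485, 0.0, 251.98127502409238], [0.0, 431.88179721196485, 193.93470121240736], [0.0, 0.0, 1.0]] -0.012635654017001915 [ 1.512 -0.456  1.04 ] [-0.672  0.375 -0.639]
top [[351.3596973302794, 0.0, 255.75130036723667], [0.0, 351.3596973302794, 191.35592153561484], [0.0, 0.0, 1.0]] -0.008416605079916244 [0.38  0.057 1.146] [ 0.196 -0.021 -0.98 ]
wrist [[289.1337315226327, 0.0, 255.41431050930987], [0.0, 289.1337315226327, 191.65565638838038], [0.0, 0.0, 1.0]] -0.032327191749285264 [ 0.311 -0.488  0.372] [-0.281 -0.128 -0.951]
{'clock': 0.15, 'qpos': array([-1.26098787e+00,  2.76451626e-01,  1.50583414e+00,  5.19219011e-07,
        1.36069077e+00, -1.21004397e-01]), 'qd': array([-0.00038853, -0.00148397, -0.00520482, -0.00017981,  0.00052548,
       -0.00090172]), 'effort': array([ 2.74396252e-04, -4.17146623e+01, -2.46031970e+01, -6.19852176e-05,
        7.63746968e-03,  4.53631287e-05]), 'position': array([ 0.24000685, -0.52211491,  0.24764059]), 'ee_rot': array([ 0.59562883, -0.59500492,  0.38194943, -0.38119558]), 'contact_force': array([ 0.40396799, -1.10209949,  0.33255283]), 'moment': array([ 0.04868945,  0.01118471, -0.01868995]), 'width': 0.08534967087429178}
```

View pics/scene0.png

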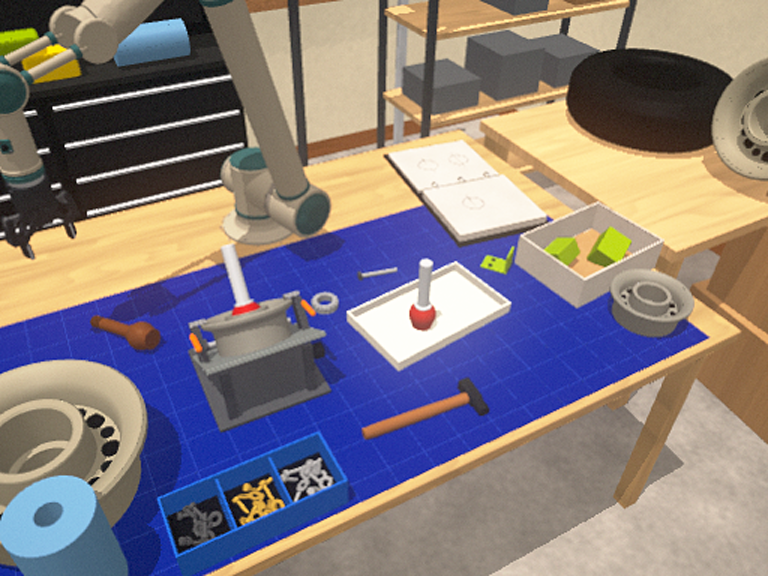

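View pics/top0.png

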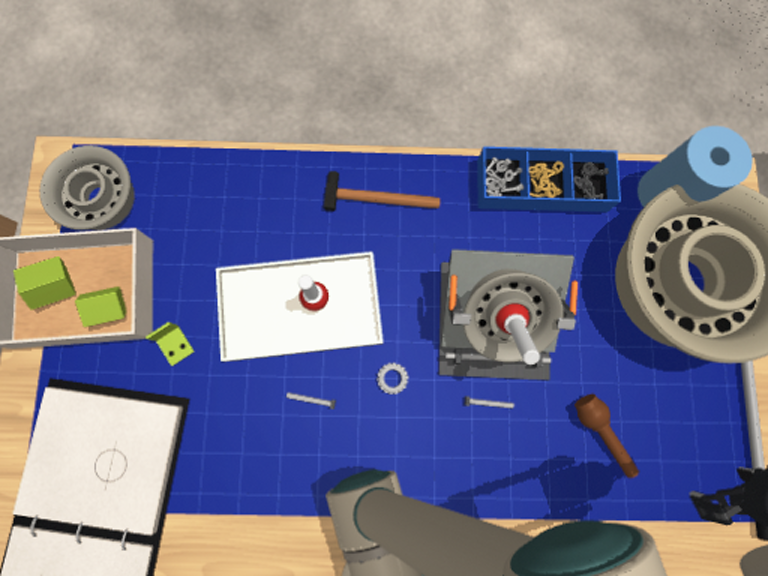

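View pics/wrist0.png

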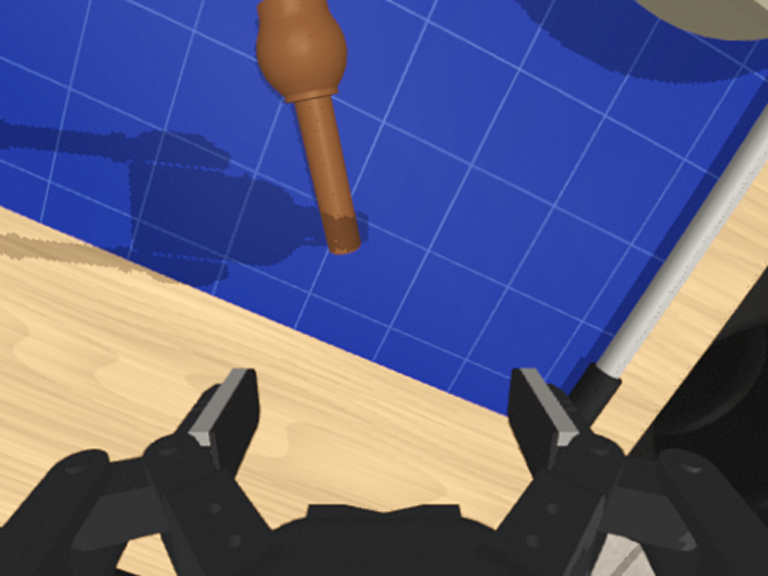

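Candidates for the plug (pixels in the 1.5x top view): the red one in the grey wheel half at (515,330), the red one standing in the tray at (312,293), which is the mate, and the brown one lying on the bench at (607,430), a look-alike. I choose the red one in the bore. Next is a close crop to check that choice, then measurements.

```bash
python3 - <<'E'
from h import *
save('top','c1',(280,150,400,260),5)
save('scene','c2',(110,150,350,290),3)
for n in ['top','scene']:
    im=load(n);z=im['range_z'];p=im['pixels'].astype(int)
    hsv=cv2.cvtColor(im['pixels'],cv2.COLOR_RGB2HSV)
    red=((hsv[...,0]<6)|(hsv[...,0]>172))&(hsv[...,1]>170)&(hsv[...,2]>80)
    c,l,s,ce=cv2.connectedComponentsWithStats(red.astype(np.uint8))
    for i in range(1,c):
        if s[i,4]>25:
            vu=np.argwhere(l==i);P,zz=depthpts(im,vu[:,::-1]);ok=zz>0
            print(n,s[i],ce[i].round(1),ok.mean(),np.median(P[ok],0).round(4),P[ok].min(0).round(3),P[ok].max(0).round(3))
E
```

```text
top [200 188  19  18 100] [210.9 199.5] 1.0 [0.5647 0.1692 0.0541] [0.551 0.153 0.042] [0.607 0.209 0.063]
top [331 203  22  18 163] [340.3 208.5] 0.9877300613496932 [ 0.5328 -0.1978  0.1748] [ 0.501 -0.243  0.14 ] [ 0.548 -0.179  0.185]
scene [155 202  18   8  70] [163.2 205.5] 1.0 [ 0.5341 -0.2146  0.182 ] [ 0.515 -0.237  0.164] [ 0.545 -0.187  0.189]
scene [273 204  17   9  60] [279.8 208.3] 1.0 [0.5946 0.1641 0.0586] [0.57  0.148 0.048] [0.608 0.202 0.064]
```

View pics/c1.png

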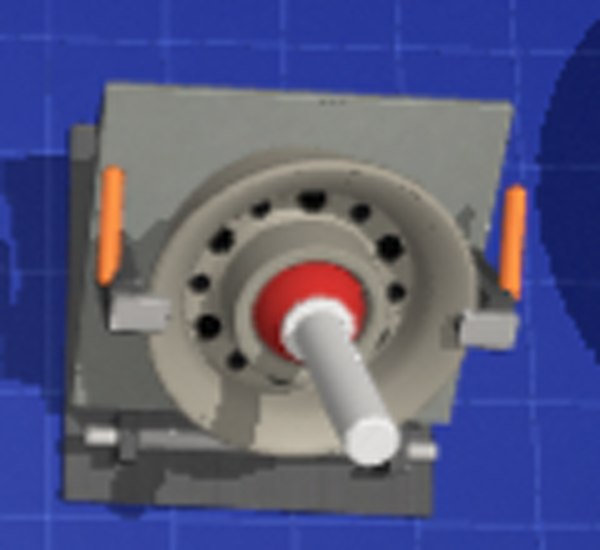

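View pics/c2.png

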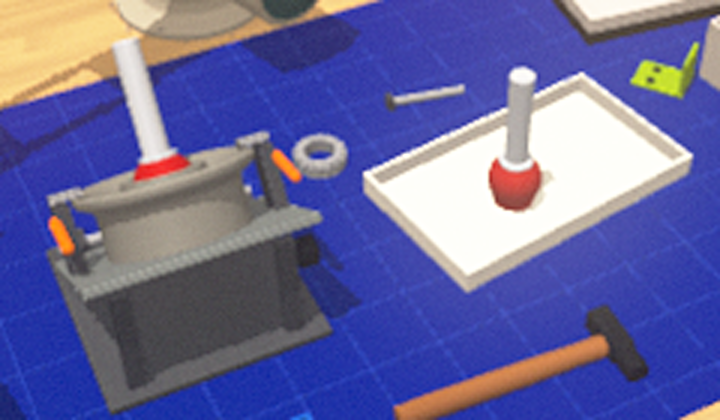

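```bash
cat > tri.py <<'E'
from h import *
def tri(obs):
    A=np.zeros((3,3));b=np.zeros(3)
    for im,uv in obs:
        c,d=ray(im,uv);d=d[0]/np.linalg.norm(d[0]);M=np.eye(3)-np.outer(d,d);A+=M;b+=M@c
    return np.linalg.solve(A,b)
E
python3 - <<'E'
from tri import *
from scipy.optimize import least_squares
T=load('top');S=load('scene')
print('top disc tri',tri([(T,(354.4,238)),(S,(152.3,164.8))]).round(4))
print('proj back', )
pts=[]
for n,im,roi in [('top',T,(335,208,365,248)),('scene',S,(143,158,170,205))]:
    x0,y0,x1,y1=roi
    uu,vv=np.meshgrid(np.arange(x0,x1),np.arange(y0,y1));uv=np.c_[uu.ravel(),vv.ravel()]
    P,z=depthpts(im,uv)
    hsv=cv2.cvtColor(im['pixels'],cv2.COLOR_RGB2HSV)[uv[:,1],uv[:,0]]
    m=(z>0)&(hsv[:,1]<50)&(hsv[:,2]>120)&(P[:,2]>0.2)&(P[:,0]<.56)
    print(n,m.sum(),P[m].min(0).round(3),P[m].max(0).round(3));pts.append(P[m])
np.savez('pics/hp.npz',a=pts[0],b=pts[1])
def fit(P,x0):
    def f(x):
        c=np.array([x[0],x[1],0.26]);d=np.array([x[2],x[3],1]);d/=np.linalg.norm(d)
        r=np.linalg.norm(np.cross(P-c,d),axis=1);return r-0.014
    r=least_squares(f,x0,loss='soft_l1',f_scale=0.002);return r.x,np.sqrt(np.mean(f(r.x)**2))
for P in [pts[0],pts[1],np.vstack(pts)]:
    m=P[:,2]<0.315
    x,e=fit(P[m],[0.47,-0.22,-.6,-.1]);d=np.array([x[2],x[3],1]);d/=np.linalg.norm(d)
    print(x.round(4),e,d.round(3),'tilt',np.degrees(np.arccos(d[2])), 'az',np.degrees(np.arctan2(d[1],d[0])))
E
```

```text
top disc tri [ 0.4435 -0.2077  0.2726]
proj back
top 283 [ 0.433 -0.221  0.201] [ 0.509 -0.194  0.284]
scene 299 [ 0.446 -0.222  0.2  ] [ 0.514 -0.196  0.286]
[ 0.4511 -0.2082 -0.7081  0.0158] 0.003243994504403545 [-0.578  0.013  0.816] tilt 35.30912257274433 az 178.7228531713153
[ 0.4811 -0.2134 -0.7132 -0.024 ] 0.004508279112809238 [-0.581 -0.02   0.814] tilt 35.51023101361565 az -178.07230702607342
[ 0.4518 -0.2078 -0.7026  0.0175] 0.0028809837607836944 [-0.575  0.014  0.818] tilt 35.099384146917934 az 178.57239980422557
```

The crop confirms it: the red bulb sits in the bore of the wheel half, and its pale handle leans toward the robot. Next I'll get the stand's yaw, the tray, the mate and the jaw axis.

```bash
python3 - <<'E'
from tri import *
from scipy.spatial.transform import Rotation as R
T=load('top');S=load('scene')
for uv in [(308,212.4),(378,215.6)]:
    print('clamp',depthpts(T,uv)[0].round(4))
# orange handles
hsv=cv2.cvtColor(T['pixels'],cv2.COLOR_RGB2HSV)
m=((hsv[...,0]>7)&(hsv[...,0]<16)&(hsv[...,1]>180)&(hsv[...,2]>180)).astype(np.uint8);m[:150]=0;m[240:]=0
c,l,s,ce=cv2.connectedComponentsWithStats(m)
for i in range(1,c):
    if s[i,4]>15:
        vu=np.argwhere(l==i);P,z=depthpts(T,vu[:,::-1]);print('orange',ce[i].round(1),P.mean(0).round(4))
# tray: white region
m=((hsv[...,1]<40)&(hsv[...,2]>200)).astype(np.uint8);m[:, :140]=0;m[:,260:]=0;m[:160]=0;m[245:]=0
c,l,s,ce=cv2.connectedComponentsWithStats(m);i=1+np.argmax(s[1:,4])
cs,_=cv2.findContours((l==i).astype(np.uint8),cv2.RETR_EXTERNAL,cv2.CHAIN_APPROX_NONE)
q=max(cs,key=cv2.contourArea);print('area',cv2.contourArea(q))
P=onplane(T,q[:,0].astype(float),0.028)[:,:2]
print('tray rect',cv2.minAreaRect((P*1000).astype(np.float32)),P.min(0),P.max(0))
fl=depthpts(T,np.array([[165,210],[240,210],[180,190],[230,220],[235,185]]))[0];print(fl.round(4))
# mate handle top: look at wall top
for uv in [(146,180),(249,170),(253,228),(149,239)]: print(uv,onplane(T,uv,0.028).round(3))
r=R.from_quat(manip.get_state()['ee_rot'],scalar_first=True).as_matrix();print(r.round(3))
save('top','c3',(135,155,265,250),6)
save('scene','c4',(225,165,345,250),6)
E
```

```text
clamp [[ 0.5206 -0.1124  0.167 ]]
clamp [[ 0.5159 -0.3099  0.1714]]
orange [301.6 194.8] [ 0.5697 -0.095   0.1656]
orange [382.1 197.4] [ 0.5609 -0.312   0.2025]
area 6400.0
tray rect ((561.1333618164062, 216.55503845214844), (200.93075561523438, 340.5517883300781), 7.6423468589782715) [0.44020589 0.03643016] [0.68169903 0.39665861]
[[0.54   0.3281 0.0014]
 [0.545  0.083  0.0065]
 [0.6068 0.2823 0.0069]
 [0.5117 0.1147 0.0042]
 [0.6293 0.1021 0.0015]]
(146, 180) [[0.633 0.39  0.028]]
(249, 170) [[0.675 0.057 0.028]]
(253, 228) [[0.485 0.04  0.028]]
(149, 239) [[0.443 0.365 0.028]]
[[ 0.418 -0.     0.909]
 [-0.909  0.001  0.418]
 [-0.001 -1.     0.   ]]
```

View pics/c3.png

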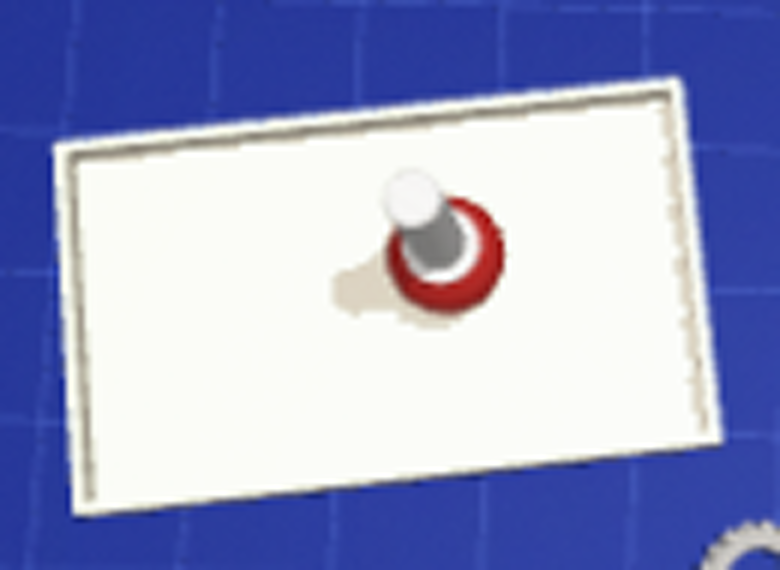

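View pics/c4.png

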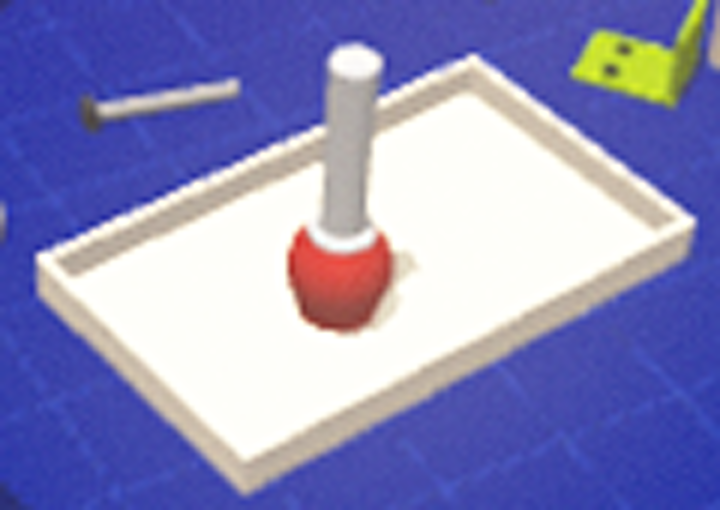

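Request:
arm_command(commands=[[8.5, [1.82, 2.61, 0.9], -0.038], [8.5, [1.82, 2.61, 0.9], -0.038], [8.5, [1.82, 2.61, 0.9], -0.038], [8.5, [1.82, 2.61, 0.9], -0.038], [8.5, [1.82, 2.61, 0.9], -0.038], [8.5, [1.82, 2.61, 0.9], -0.038], [8.5, [1.82, 2.61, 0.9], -0.038], [8.5, [1.82, 2.61, 0.9], -0.038], [8.5, [1.82, 2.61, 0.9], -0.038], [8.5, [1.82, 2.61, 0.9], -0.038], [8.5, [1.82, 2.61, 0.9], -0.038], [8.5, [1.82, 2.61, 0.9], -0.037]])

```text
clock: 1.35
position: [0.4589, -0.208, 0.3565]
ee_rot: [0.493, -0.494, 0.507, -0.506]
contact_force: [0.6, -1.1, -0.7]
width: 0.0852
```

```bash
python3 - <<'E'
from tri import *
from scipy.spatial.transform import Rotation as R
grab('wrist');save('wrist','w1',scale=1.5)
s=manip.get_state();print(s['clock'],s['position'],s['qpos'].round(2),s['contact_force'].round(1));print(R.from_quat(s['ee_rot'],scalar_first=True).as_matrix().round(3))
T=load('top');S=load('scene')
print('mate top',tri([(T,(203.8,187.8)),(S,(284.2,175.3))]).round(4))
E
```

```text
1.4 [ 0.46203849 -0.20437677  0.35802412] [-0.56  0.12  1.44  0.01  1.58  1.04] [2.5 1.6 1.6]
[[-0.023  0.005  1.   ]
 [-1.     0.004 -0.023]
 [-0.004 -1.     0.005]]
mate top [0.5795 0.1824 0.1868]
```

View pics/w1.png

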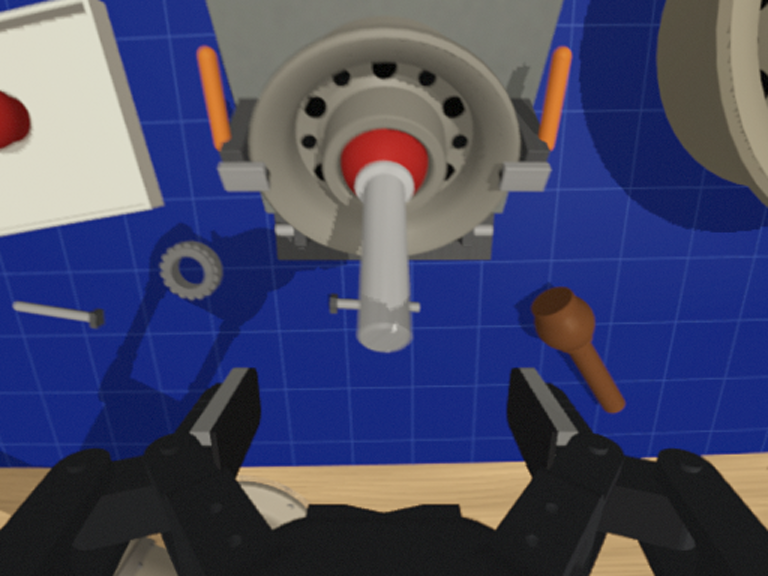

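The wrist view has the plug's handle centred between the jaws: top disc at (385,335), red bulb at (384,160), and the stand square to the image. I'll check the disc position, then descend.

```bash
python3 - <<'E'
from tri import *
grab('wrist');W=load('wrist');T=load('top');S=load('scene')
save('wrist','w2',(220,80,300,240),4)
s=manip.get_state();print(s['clock'],s['position'],s['contact_force'].round(1))
print(tri([(W,(256.7,222.5)),(T,(354.4,238))]).round(4),tri([(W,(256.7,222.5)),(S,(152.3,164.8))]).round(4),tri([(W,(256.7,222.5)),(S,(152.3,164.8)),(T,(354.4,238))]).round(4))
# bulb sphere center test projection
top=np.array([.4435,-.2077,.2726]);d=np.array([-.5734,.013,.8192])
for im in (T,S,W): print(proj(im,np.array([top,top-.12*d,top-.15*d])).round(1).tolist())
P,z=depthpts(W,[(256,222),(256,200),(256,180),(256,160)]);print(P.round(4))
E
```

```text
1.45 [ 0.46052807 -0.20663515  0.35734472] [ 0.1 -1.1 -0.4]
[ 0.4445 -0.2066  0.2723] [ 0.4465 -0.205   0.2732] [ 0.4446 -0.2064  0.2725]
[[353.6, 237.7], [342.9, 215.3], [340.6, 210.5]]
[[151.6, 164.7], [162.7, 202.7], [165.5, 212.1]]
[[261.9, 226.2], [260.6, 126.8], [260.3, 109.1]]
[[ 0.4503 -0.2032  0.2797]
 [ 0.4627 -0.2035  0.2642]
 [ 0.4748 -0.2037  0.2475]
 [ 0.4881 -0.204   0.2288]]
```

View pics/w2.png

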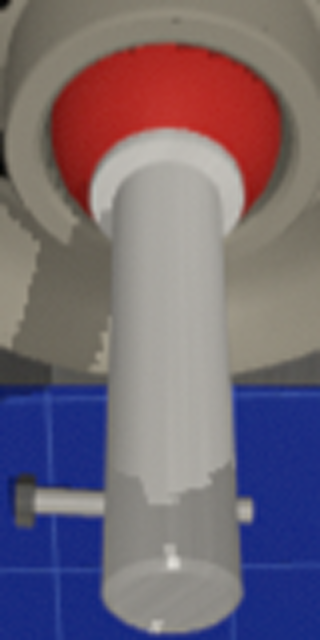

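Request:
arm_command(commands=[[8.5, [0, 0.1, -2.7], 0], [8.5, [0, 0, -2.7], 0], [8.5, [0, 0, -2.7], 0], [8.5, [-0.1, 0, -2.6], 0], [8.5, [0, 0, 0], 0], [5, [0, 0, 0], 0], [2, [0, 0, 0], 0], [0, [0, 0, 0], 0], [0, [0, 0, 0], 0], [0, [0, 0, 0], 0], [0, [0, 0, 0], 0]], grip_force=120)

```text
clock: 2.55
position: [0.4579, -0.2093, 0.2509]
ee_rot: [-0.494, 0.494, -0.505, 0.507]
contact_force: [-1.8, -1.5, 6.1]
width: 0.0257
```

```bash
python3 - <<'E'
from tri import *
grab('wrist');save('wrist','w3',scale=1.5)
s=manip.get_state();print(s['clock'],s['position'],s['contact_force'].round(1),s['moment'].round(2),s['width'])
E
```

```text
2.6 [ 0.45794274 -0.20932592  0.25090113] [-1.8 -1.   6.1] [-0.2   0.24  0.02] 0.025595037546650358
```

View pics/w3.png

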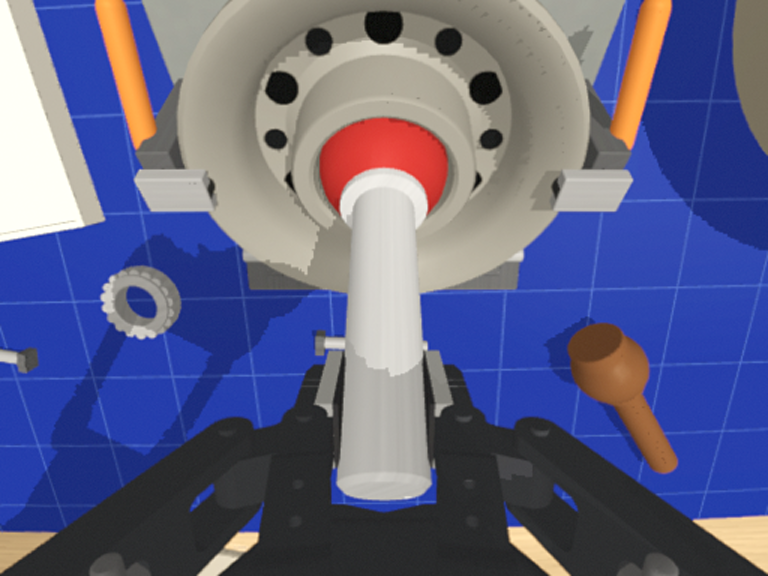

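Request:
arm_command(commands=[[0, [0.34, 0, 0.27], 0], [0, [0.34, 0, 0.27], 0], [0, [0.34, 0, 0.27], 0], [0, [0.36, 0, 0.235], 0], [0, [0.36, 0, 0.235], 0], [0, [0.36, 0, 0.235], 0], [0, [0, 0, 0], 0]])

```text
clock: 3.3
position: [0.4753, -0.2084, 0.2617]
ee_rot: [0.491, -0.496, 0.509, -0.503]
contact_force: [-4.3, -2.6, -8.0]
width: 0.0245
```

```bash
cat > look.py <<'E'
from tri import *
import sys
k=sys.argv[1]
grab('wrist');save('wrist','w'+k,scale=1.2)
W=load('wrist')
s=manip.get_state();print(s['clock'],s['position'].round(4),s['contact_force'].round(1),s['moment'].round(2),s['width'].round(4))
# axis centre points: handle depth points along wrist, fit cylinder r=14
uu,vv=np.meshgrid(np.arange(200,320),np.arange(60,340));uv=np.c_[uu.ravel(),vv.ravel()]
P,z=depthpts(W,uv);hsv=cv2.cvtColor(W['pixels'],cv2.COLOR_RGB2HSV)[uv[:,1],uv[:,0]]
p=s['position']
m=(z>0)&(hsv[:,1]<40)&(hsv[:,2]>90)&(abs(P[:,1]-p[1])<0.018)&(P[:,2]>p[2]-.06)&(P[:,2]<p[2]+.015)&(abs(P[:,0]-p[0])<.06)
P=P[m];print('n',len(P))
from scipy.optimize import least_squares
def f(x):
    c=np.array([x[0],x[1],p[2]]);d=np.array([x[2],x[3],1]);d/=np.linalg.norm(d)
    return np.linalg.norm(np.cross(P-c,d),axis=1)-0.014
r=least_squares(f,[p[0]-.005,p[1],-.6,0],loss='soft_l1',f_scale=.001);d=np.array([r.x[2],r.x[3],1]);d/=np.linalg.norm(d)
print('axis at tcp height',r.x[:2].round(4),'tilt x',np.degrees(np.arctan2(-d[0],d[2])).round(1),'tilt y',np.degrees(np.arctan2(d[1],d[2])).round(1),'rms',np.sqrt(2*r.cost/len(P)).round(4))
E
python3 look.py 4
```

```text
Traceback (most recent call last):
  File "look.py", line 6, in <module>
    s=manip.get_state();print(s['clock'],s['position'].round(4),s['contact_force'].round(1),s['moment'].round(2),s['width'].round(4))
                                                                                                                 ^^^^^^^^^^^^^^^^
AttributeError: 'float' object has no attribute 'round'
```

View pics/w4.png

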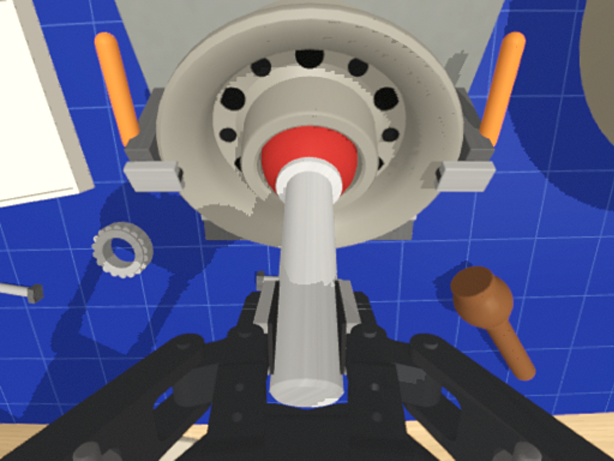

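```bash
sed -i "s/s\['width'\].round(4)/round(s['width'],4)/" look.py; python3 look.py 5
```

```text
3.4 [ 0.4753 -0.2084  0.2618] [-3.  -3.9 -8.3] [-0.79  1.44 -0.37] 0.0249
n 6354
axis at tcp height [ 0.4659 -0.2072] tilt x 28.7 tilt y 1.5 rms 0.0013
```

```bash
python3 - <<'E'
from tri import *
grab('scene');save('scene','s1',(120,120,220,240),6)
grab('top');save('top','t1',(290,150,390,250),6)
W=load('wrist');save('wrist','w6',(205,100,305,350),3)
E
```

```text
(no output)
```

View pics/s1.png

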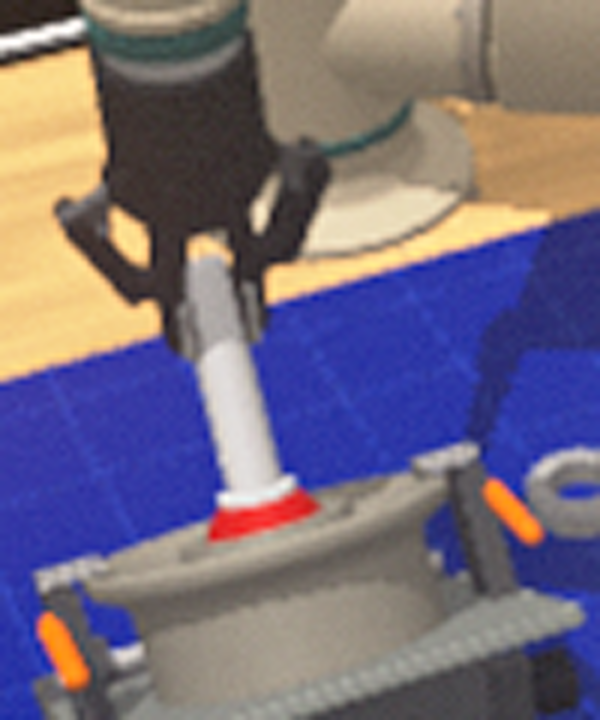

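View pics/t1.png

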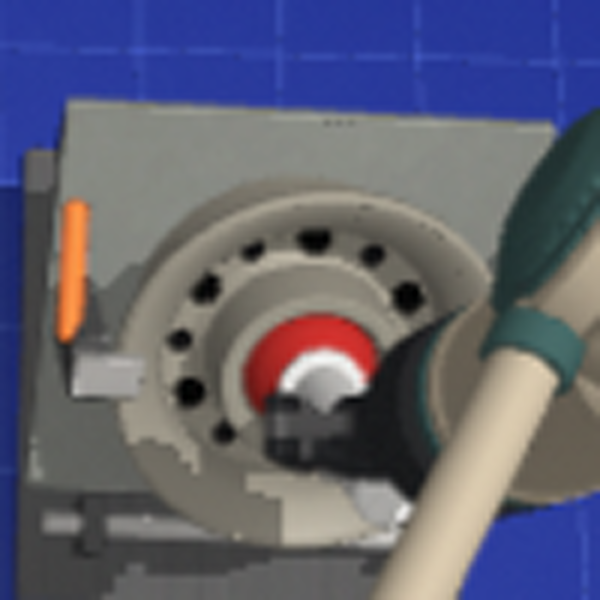

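View pics/w6.png

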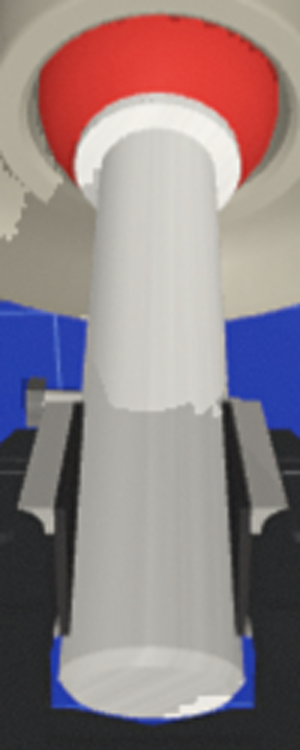

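```bash
python3 - <<'E'
from tri import *
W=load('wrist');S=load('scene')
t=tri([(W,(255.7,328.3)),(S,(154.4,162.2))]);print(t.round(4))
B=np.array([.5305,-.2085,.1497])
v=t-B;print(np.linalg.norm(v),np.degrees(np.arctan2(-v[0],v[2])))
c,d=ray(W,(255.7,328.3));d=d[0]
# solve distance .15-.154 from B in plane
for L in (.15,.152,.154):
    a=d@d;b=2*d@(c-B);cc=(c-B)@(c-B)-L*L;D=b*b-4*a*cc
    if D>0:
        for sg in (-1,1):
            k=(-b+sg*D**.5)/2/a;p=c+k*d;print(L,p.round(4),np.degrees(np.arctan2(-(p-B)[0],(p-B)[2])).round(1))
E
```

```text
[ 0.4747 -0.2066  0.3018]
0.16202028564668913 20.142791981507283
0.15 [ 0.4474 -0.2067  0.2746] 33.6
0.15 [ 0.4028 -0.2057  0.2283] 58.4
0.152 [ 0.4532 -0.2069  0.2806] 30.6
0.152 [ 0.397  -0.2055  0.2223] 61.5
0.154 [ 0.458  -0.207   0.2856] 28.1
0.154 [ 0.3922 -0.2054  0.2173] 64.0
```

```bash
cat > sfit.py <<'E'
from tri import *
from scipy.optimize import least_squares
def sfit(n='scene',zlo=.19,zhi=.235):
    im=load(n);p=manip.get_state()['position']
    m0=np.zeros(im['range_z'].shape,bool)
    uu,vv=np.meshgrid(np.arange(512),np.arange(384));uv=np.c_[uu.ravel(),vv.ravel()]
    P,z=depthpts(im,uv);hsv=cv2.cvtColor(im['pixels'],cv2.COLOR_RGB2HSV).reshape(-1,3)
    m=(z>0)&(hsv[:,1]<45)&(hsv[:,2]>110)&(abs(P[:,1]-p[1])<0.02)&(P[:,2]>zlo)&(P[:,2]<zhi)&(P[:,0]>p[0]-.06)&(P[:,0]<p[0]+.05)
    P=P[m]
    def f(x):
        c=np.array([x[0],x[1],.22]);d=np.array([x[2],x[3],1]);d/=np.linalg.norm(d)
        return np.linalg.norm(np.cross(P-c,d),axis=1)-0.014
    r=least_squares(f,[p[0]+.01,p[1],-.5,0],loss='soft_l1',f_scale=.002)
    print(n,len(P),r.x.round(4),'tilt',np.degrees(np.arctan(-r.x[2])).round(1),'rms',np.sqrt(2*r.cost/max(len(P),1)).round(4))
if __name__=='__main__':
    sfit('scene',.19,.25);sfit('wrist',.19,.25);sfit('wrist',.2,.27);sfit('wrist',.19,.30)
E
python3 sfit.py
```

```text
scene 192 [ 0.4904 -0.2074 -0.5461  0.0265] tilt 28.6 rms 0.0017
wrist 3618 [ 0.4887 -0.2083 -0.5492  0.0273] tilt 28.8 rms 0.0005
wrist 5528 [ 0.4887 -0.2083 -0.542   0.0274] tilt 28.5 rms 0.0015
wrist 9745 [ 0.4888 -0.2083 -0.5482  0.0278] tilt 28.7 rms 0.0022
```

```bash
python3 - <<'E'
from tri import *
from scipy.spatial.transform import Rotation as R
W=load('wrist');s=manip.get_state()
r=R.from_quat(s['ee_rot'],scalar_first=True).as_matrix();print(r.round(3),s['position'])
for c in [(255,430),(262,470),(275,500),(55,430),(45,470),(35,500),(240,480),(240,560),(70,480),(68,560)]:
    uv=(c[0]/3+205,c[1]/3+100);P,z=depthpts(W,uv);print(c,P.round(4),(r.T@(P[0]-s['position'])).round(4))
E
```

```text
[[-0.025 -0.01   1.   ]
 [-1.     0.001 -0.025]
 [-0.001 -1.    -0.01 ]] [ 0.4753208  -0.20842555  0.26175043]
(255, 430) [[ 0.4849 -0.2246  0.2586]] [0.0159 0.003  0.01  ]
(262, 470) [[ 0.485  -0.2241  0.271 ]] [ 0.0154 -0.0093  0.01  ]
(275, 500) [[ 0.4851 -0.2248  0.2792]] [ 0.0161 -0.0176  0.01  ]
(55, 430) [[ 0.4859 -0.1916  0.259 ]] [-0.0171  0.0027  0.0102]
(45, 470) [[ 0.4862 -0.1916  0.2716]] [-0.0171 -0.01    0.0104]
(35, 500) [[ 0.4859 -0.1907  0.2791]] [-0.018  -0.0174  0.01  ]
(240, 480) [[ 0.4849 -0.2206  0.274 ]] [ 0.012  -0.0123  0.0098]
(240, 560) [[ 0.4764 -0.2201  0.281 ]] [ 0.0116 -0.0193  0.0012]
(70, 480) [[ 0.4843 -0.1951  0.272 ]] [-0.0135 -0.0103  0.0086]
(68, 560) [[ 0.4767 -0.195   0.2805]] [-0.0134 -0.0188  0.0008]
```

The fits show the pads slid about 8 mm across the handle. The long contact line gives the grip too much twisting friction. I'll regrip near the handle's top with a short overlap, so the handle can pivot and the lever is longer.

Request:
arm_command(commands=[[5.5, [0, 0, 0], 0], [5.5, [0, 0, 0], 0], [5.5, [0, 0, 0], 0], [5.5, [0, 0, 0], 0]])

```text
clock: 3.9
position: [0.4791, -0.2081, 0.2652]
ee_rot: [-0.494, 0.494, -0.505, 0.506]
contact_force: [0.1, -0.1, -0.1]
width: 0.0552
```

```bash
python3 look.py 7; python3 - <<'E'
from sfit import *
sfit('wrist',.19,.25);sfit('wrist',.19,.275)
E
```

```text
3.95 [ 0.479  -0.2082  0.2651] [ 1.  -1.2  0.4] [ 0.   -0.01  0.03] 0.0551
n 6180
axis at tcp height [ 0.4637 -0.2071] tilt x 28.8 tilt y 1.5 rms 0.0005
wrist 3448 [ 0.4885 -0.2083 -0.551   0.0269] tilt 28.9 rms 0.0004
wrist 6040 [ 0.4885 -0.2083 -0.5518  0.0273] tilt 28.9 rms 0.0004
```

View pics/w7.png

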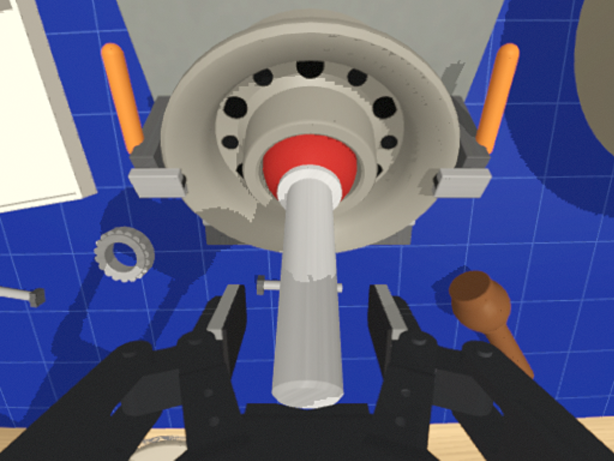

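Request:
arm_command(commands=[[5.5, [-1.0, 0, 1.0], 0], [5.5, [-1.0, 0, 0.9], 0], [5.5, [0, 0, 0], 0], [0, [0, 0, 0], 0], [0, [0, 0, 0], 0], [0, [0, 0, 0], 0], [0, [0, 0, 0], 0]], grip_force=120)

```text
clock: 4.65
position: [0.4584, -0.2081, 0.2842]
ee_rot: [0.494, -0.494, 0.506, -0.506]
contact_force: [-2.0, 1.2, 6.7]
width: 0.0237
```

```bash
python3 look.py 8; python3 - <<'E'
from sfit import *
sfit('wrist',.19,.25);sfit('wrist',.19,.275)
save('wrist','w9',(205,100,305,350),3)
E
```

```text
4.7 [ 0.4584 -0.2081  0.2842] [-1.1  1.4  5.3] [ 0.13  0.35 -0.13] 0.024
n 6006
axis at tcp height [ 0.4531 -0.207 ] tilt x 28.7 tilt y 1.2 rms 0.0017
wrist 2071 [ 0.5154 -0.2097 -0.504   0.052 ] tilt 26.7 rms 0.003
wrist 3983 [ 0.5161 -0.2095 -0.5408  0.0287] tilt 28.4 rms 0.0029
```

View pics/w9.png

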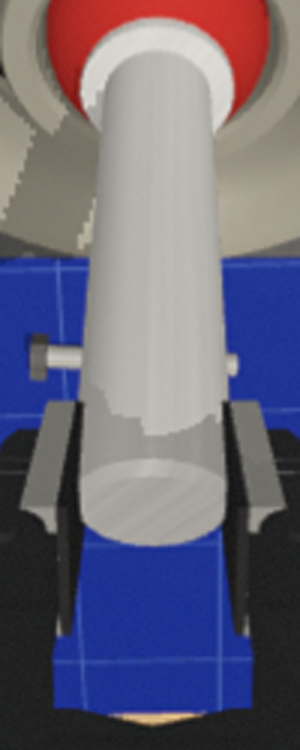

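Request:
arm_command(commands=[[0, [0.4, 0, 0.35], 0], [0, [0.4, 0, 0.35], 0], [0, [0.4, 0, 0.35], 0], [0, [0.4, 0, 0.35], 0]])

```text
clock: 5.1
position: [0.4688, -0.2079, 0.2905]
ee_rot: [0.49, -0.498, 0.512, -0.5]
contact_force: [-5.0, -3.4, -28.3]
width: 0.0241
```

```bash
cat > q.py <<'E'
from tri import *
from scipy.optimize import least_squares
import sys
grab('wrist');W=load('wrist');s=manip.get_state();p=s['position']
print(s['clock'],p.round(4),s['contact_force'].round(1),s['moment'].round(2),round(s['width'],4))
uu,vv=np.meshgrid(np.arange(190,330),np.arange(20,340));uv=np.c_[uu.ravel(),vv.ravel()]
P,z=depthpts(W,uv);hsv=cv2.cvtColor(W['pixels'],cv2.COLOR_RGB2HSV)[uv[:,1],uv[:,0]]
m=(z>0)&(hsv[:,1]<40)&(hsv[:,2]>90)&(abs(P[:,1]-p[1])<0.016)&(P[:,2]>p[2]-.075)&(P[:,2]<p[2]-.01)&(P[:,0]>p[0]-.03)&(P[:,0]<p[0]+.08)
P=P[m]
z0=p[2]-.03
def f(x):
    c=np.array([x[0],x[1],z0]);d=np.array([x[2],x[3],1]);d/=np.linalg.norm(d)
    return np.linalg.norm(np.cross(P-c,d),axis=1)-0.014
r=least_squares(f,[p[0]+.015,p[1],-.5,0],loss='soft_l1',f_scale=.0005)
d=np.array([r.x[2],r.x[3],1]);d/=np.linalg.norm(d)
c=np.array([r.x[0],r.x[1],z0]);g=c+d*(p[2]-.010-z0)/d[2]
b0=np.array([-.5736,.013,.8192]);b0/=np.linalg.norm(b0)
print('n',len(P),'tilt x %.1f y %.1f lean %.1f'%(np.degrees(np.arctan2(-d[0],d[2])),np.degrees(np.arctan2(d[1],d[2])),np.degrees(np.arccos(d@b0))),'pad-10mm offset x %.1f mm'%(1000*(p[0]-g[0])),'rms %.4f'%np.sqrt(np.mean(np.minimum(abs(f(r.x)),.003)**2)))
# axis at bore-plane: nearest point to bore axis origin B0
B0=np.array([.5295,-.2085,.1497])
print('axis x at z=.1497: %.4f'%(c+d*(.1497-z0)/d[2])[0])
# red: lowest-depth collar junction: top-of-collar by slope along axis
hs=cv2.cvtColor(W['pixels'],cv2.COLOR_RGB2HSV);red=((hs[...,0]<6)|(hs[...,0]>172))&(hs[...,1]>150)&(hs[...,2]>80)
vu=np.argwhere(red);Q,zz=depthpts(W,vu[:,::-1]);Q=Q[(zz>0)&(abs(Q[:,1]-p[1])<.04)]
if len(Q)>50:
    h=lambda x:np.linalg.norm(Q-x,axis=1)-.032
    rr=least_squares(h,B0,loss='soft_l1',f_scale=.001);print('bulb sphere fit',rr.x.round(4),'draw %.1f mm'%(1000*(rr.x-B0)@b0),'n',len(Q))
save('wrist','w'+sys.argv[1],scale=1.2)
E
python3 q.py 10
```

```text
5.15 [ 0.4695 -0.2079  0.2909] [ -3.2  -2.  -18.6] [-0.75  1.43 -0.21] 0.0238
n 3478 tilt x 24.1 y 1.5 lean 10.9 pad-10mm offset x 1.2 mm rms 0.0004
axis x at z=.1497: 0.5271
bulb sphere fit [ 0.5258 -0.2101  0.1523] draw 4.2 mm n 1835
```

Request:
arm_command(commands=[[0, [-0.8, 0, -0.2], 0], [0, [-0.8, 0, -0.2], 0], [0, [-0.8, 0, -0.25], 0], [0, [-0.8, 0, -0.3], 0]])

```text
clock: 5.55
position: [0.4528, -0.2082, 0.2849]
ee_rot: [-0.5, 0.488, -0.501, 0.511]
contact_force: [29.5, 0.4, -30.0]
width: 0.0242
```

```bash
python3 q.py 11
```

```text
5.6 [ 0.4513 -0.2082  0.2844] [ 22.3  -1.8 -31.7] [-0.42 -4.   -0.06] 0.0236
n 3857 tilt x 30.5 y 1.5 lean 4.5 pad-10mm offset x -2.1 mm rms 0.0004
axis x at z=.1497: 0.5269
bulb sphere fit [ 0.524  -0.2101  0.1539] draw 6.6 mm n 2317
```

Request:
arm_command(commands=[[0, [-0.7, 0, -0.35], 0], [0, [-0.7, 0, -0.4], 0], [0, [-0.7, 0, -0.45], 0], [0, [-0.6, 0, -0.45], 0]])

```text
clock: 6.0
position: [0.4275, -0.2078, 0.2729]
ee_rot: [-0.502, 0.487, -0.499, 0.512]
contact_force: [11.5, 2.2, 5.4]
width: 0.0238
```

```bash
python3 q.py 12
```

```text
6.05 [ 0.4223 -0.2069  0.2715] [ 13.3   5.2 -11.3] [ 0.8  -2.18  2.24] 0.0235
n 4824 tilt x 41.1 y 1.9 lean 6.2 pad-10mm offset x -43.0 mm rms 0.0024
axis x at z=.1497: 0.5630
bulb sphere fit [ 0.5223 -0.2101  0.1564] draw 9.6 mm n 3321
```

View pics/w12.png

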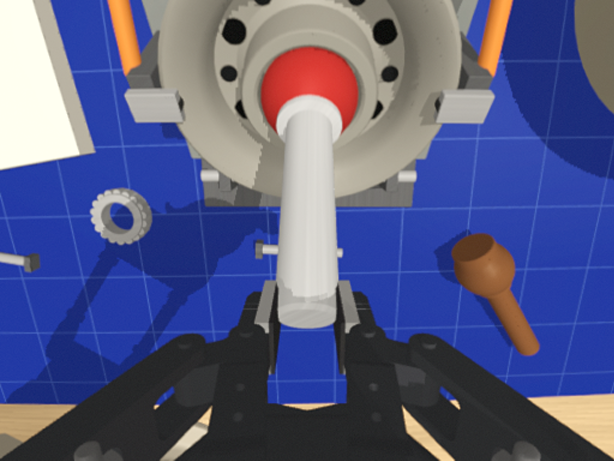

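```bash
sed -i 's/(P\[:,2\]>p\[2\]-.075)/(P[:,2]>max(p[2]-.07,.212))/; s/(P\[:,0\]<p\[0\]+.08)/(P[:,0]<p[0]+.065)/' q.py; sed -i 's/^W=load.*//' q.py; sed -i "s/^grab('wrist');W=load/if len(sys.argv)<3: grab('wrist')\nW=load/" q.py; python3 q.py 13 x;  python3 - <<'E'
from tri import *
save('wrist','w14',(205,60,305,310),3)
E
```

```text
6.05 [ 0.4223 -0.2069  0.2715] [ 13.3   5.2 -11.3] [ 0.8  -2.18  2.24] 0.0235
n 3854 tilt x 41.4 y 2.4 lean 6.5 pad-10mm offset x -42.9 mm rms 0.0024
axis x at z=.1497: 0.5637
bulb sphere fit [ 0.5223 -0.2101  0.1564] draw 9.6 mm n 3321
```

View pics/w14.png

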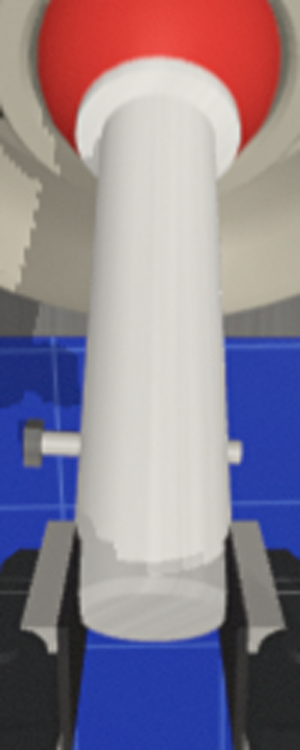

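```bash
python3 - <<'E'
from tri import *
W=load('wrist')
uv=[(256.7,60+r/3) for r in (130,200,270,340,410,480,540,580,600)]
P,z=depthpts(W,uv);print(P.round(4))
for i in range(len(P)-1):
    v=P[i+1]-P[i];print(np.degrees(np.arctan2(-v[0],v[2])).round(1),end=' ')
E
grep -n "W=" q.py
```

```text
[[ 0.5046 -0.2086  0.1984]
 [ 0.4906 -0.2083  0.2156]
 [ 0.4779 -0.2081  0.2313]
 [ 0.4669 -0.2078  0.2437]
 [ 0.4572 -0.2076  0.2553]
 [ 0.4478 -0.2074  0.2652]
 [ 0.441  -0.2072  0.2738]
 [ 0.436  -0.2071  0.2774]
 [ 0.4309 -0.207   0.275 ]]
39.2 38.9 41.3 40.1 43.5 38.5 53.8 115.5 5:W=load('wrist');s=manip.get_state();p=s['position']
```

Request:
arm_command(commands=[[5, [0, 0, 0], 0], [5, [0, 0, 0], 0], [5, [0, 0, 0], 0]])

```text
clock: 6.35
position: [0.4157, -0.2086, 0.2721]
ee_rot: [-0.494, 0.494, -0.506, 0.507]
contact_force: [-0.7, 0.4, -0.5]
width: 0.0501
```

```bash
python3 - <<'E'
s=open('q.py').read()
s=s.replace("r=least_squares(f,[p[0]+.015,p[1],-.5,0]","a,b=np.polyfit(P[:,2],P[:,0],1);n_=np.array([1,-a])/np.hypot(1,a);print('a',a)\nr=least_squares(f,[a*z0+b-.014*np.hypot(1,a),p[1],a,0]")
s=s.replace("c=np.array([r.x[0],r.x[1],z0]);g=","np.save('pics/ax.npy',np.r_[r.x,z0]);c=np.array([r.x[0],r.x[1],z0]);g=")
open('q.py','w').write(s)
E
python3 q.py 15
```

```text
6.4 [ 0.4156 -0.2085  0.272 ] [ 1.2  0.4 -0.3] [ 0.01 -0.02 -0.  ] 0.0501
a -0.8740662844202595
n 3902 tilt x 41.7 y 2.2 lean 6.8 pad-10mm offset x -12.9 mm rms 0.0005
axis x at z=.1497: 0.5287
bulb sphere fit [ 0.5225 -0.2101  0.1564] draw 9.5 mm n 3705
```

View pics/w15.png

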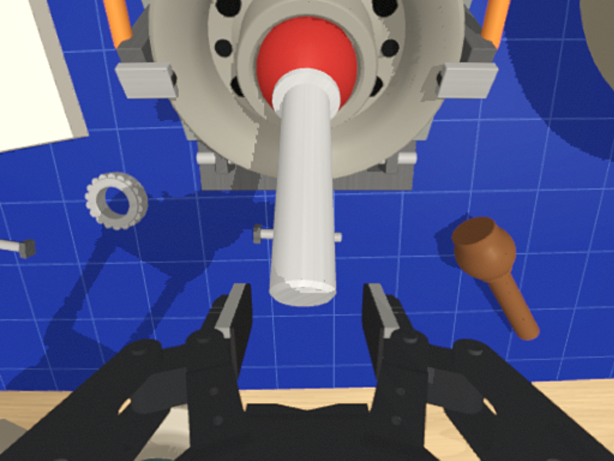

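Request:
arm_command(commands=[[5, [1.3, 0, -0.2], 0], [5, [0, 0, 0], 0], [0, [0, 0, 0], 0], [0, [0, 0, 0], 0], [0, [0, 0, 0], 0], [0, [0, 0, 0], 0], [0, [-0.35, 0, -0.25], 0], [0, [-0.35, 0, -0.25], 0], [0, [-0.35, 0, -0.25], 0], [0, [-0.35, 0, -0.25], 0]], grip_force=120)

```text
clock: 7.4
position: [0.4209, -0.2085, 0.263]
ee_rot: [-0.498, 0.49, -0.501, 0.511]
contact_force: [9.9, 5.2, 11.4]
width: 0.0242
```

```bash
python3 q.py 16
```

```text
7.45 [ 0.4205 -0.2084  0.2627] [9.4 5.  7.2] [ 1.11 -2.16  0.37] 0.024
a -1.0341131816429825
n 4250 tilt x 46.0 y 1.6 lean 11.0 pad-10mm offset x -2.7 mm rms 0.0005
axis x at z=.1497: 0.5297
bulb sphere fit [ 0.5222 -0.2101  0.1564] draw 9.7 mm n 4099
```

Request:
arm_command(commands=[[0, [0.45, 0, 0.55], 0], [0, [0.45, 0, 0.55], 0], [0, [0.5, 0, 0.5], 0], [0, [0.5, 0, 0.5], 0]])

```text
clock: 7.85
position: [0.4324, -0.2078, 0.2751]
ee_rot: [0.493, -0.495, 0.509, -0.503]
contact_force: [4.4, -2.1, -26.7]
width: 0.024
```

```bash
python3 q.py 17
```

```text
7.9 [ 0.4332 -0.2079  0.276 ] [  6.7  -0.7 -17.5] [-0.02 -0.42 -0.07] 0.0239
a -0.821174159557131
n 4563 tilt x 39.5 y 1.7 lean 4.5 pad-10mm offset x 0.2 mm rms 0.0005
axis x at z=.1497: 0.5287
bulb sphere fit [ 0.5219 -0.21    0.1576] draw 10.8 mm n 3438
```

Request:
arm_command(commands=[[0, [0.5, 0, 0.5], 0], [0, [0.5, 0, 0.5], 0], [0, [0.55, 0, 0.5], 0], [0, [0.55, 0, 0.45], 0]])

```text
clock: 8.3
position: [0.454, -0.2062, 0.2954]
ee_rot: [0.495, -0.494, 0.509, -0.503]
contact_force: [5.0, 1.2, -22.8]
width: 0.024
```

```bash
python3 q.py 18
```

```text
8.35 [ 0.4546 -0.2062  0.2961] [  5.    2.3 -15.8] [ 0.94 -0.19  0.21] 0.0238
a -0.5442274424080776
n 3700 tilt x 29.0 y 2.3 lean 6.1 pad-10mm offset x 4.4 mm rms 0.0005
axis x at z=.1497: 0.5259
bulb sphere fit [ 0.5187 -0.21    0.1619] draw 16.1 mm n 2615
```

View pics/w18.png

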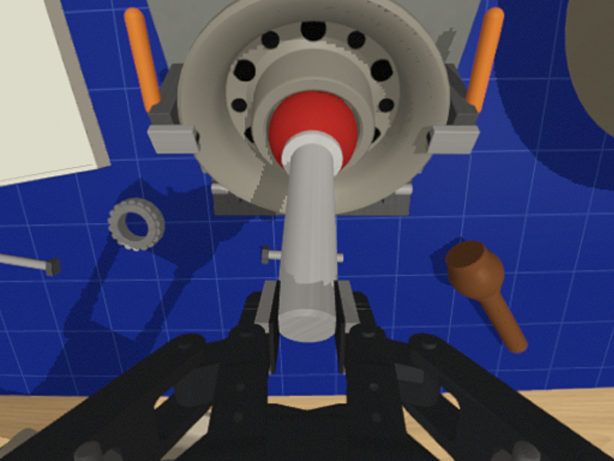

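Request:
arm_command(commands=[[0, [-0.7, 0, -0.1], 0], [0, [-0.7, 0, -0.2], 0], [0, [-0.7, 0, -0.3], 0], [0, [-0.7, 0, -0.3], 0]])

```text
clock: 8.75
position: [0.4282, -0.2083, 0.292]
ee_rot: [-0.495, 0.493, -0.504, 0.508]
contact_force: [3.5, -0.2, 0.8]
width: 0.0237
```

```bash
python3 q.py 19
```

```text
8.8 [ 0.4264 -0.2095  0.2919] [ 1.3 -0.9 -0.9] [-0.17 -0.7  -0.11] 0.0237
a -0.7580616220000962
n 4459 tilt x 37.2 y 0.9 lean 2.2 pad-10mm offset x 1.0 mm rms 0.0005
axis x at z=.1497: 0.5257
bulb sphere fit [ 0.5114 -0.209   0.1687] draw 26.0 mm n 3388
```

View pics/w19.png

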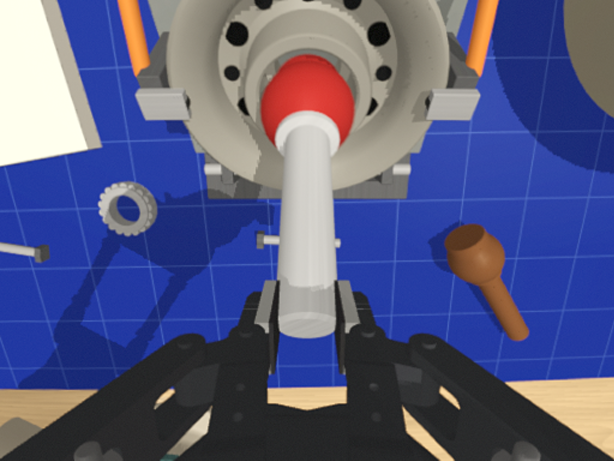

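Request:
arm_command(commands=[[0, [-0.5, 0, 0.7], 0], [0, [-0.5, 0, 0.7], 0], [0, [-0.5, 0, 0.8], 0], [0, [-0.5, 0, 0.8], 0], [0, [-0.5, 0, 0.8], 0], [0, [-0.5, 0, 1.0], 0], [0, [-0.3, 0, 1.5], 0], [0, [0, 0, 1.5], 0], [0, [0, 0, 1.5], 0], [0, [0, 0, 1.5], 0]])

```text
clock: 9.8
position: [0.393, -0.2082, 0.4001]
ee_rot: [0.494, -0.494, 0.506, -0.506]
contact_force: [-0.7, 0.0, -2.4]
width: 0.0239
```

```bash
python3 - <<'E'
from tri import *
grab('wrist');save('wrist','w20',scale=1.2)
s=manip.get_state();print(s['clock'],s['position'].round(4),s['contact_force'].round(1),s['moment'].round(2),s['width'])
grab('scene');save('scene','s2',(60,60,360,285),2.5)
E
```

```text
9.85 [ 0.3939 -0.2088  0.4026] [ 1.4 -0.7 -0.7] [-0.12  0.08 -0.01] 0.0238472645814514
```

View pics/w20.png

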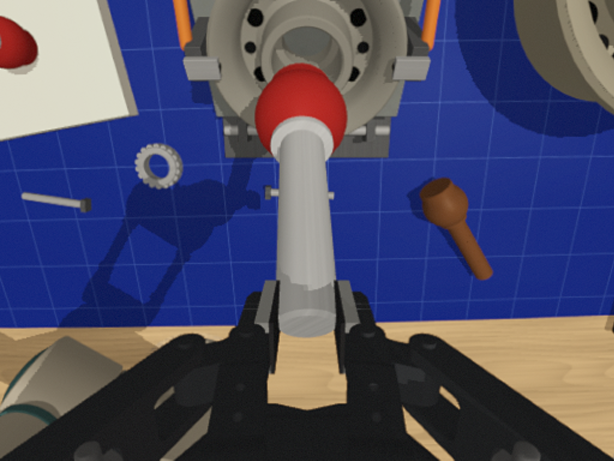

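View pics/s2.png

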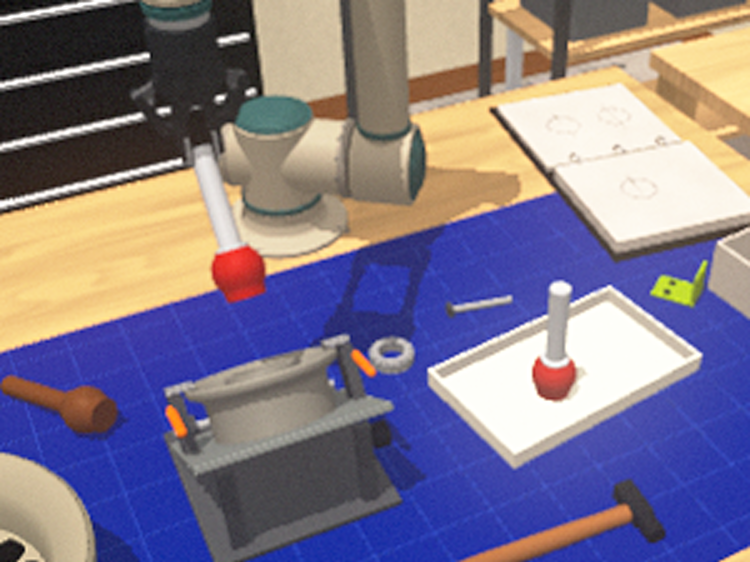

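Request:
arm_command(commands=[[0, [0, 2, 0], 0], [0, [0, 3.5, 0], 0], [0, [0.2, 4, 0], 0], [0, [0.3, 4, 0], 0], [0, [0.4, 4, 0], 0], [0, [0.5, 4, 0], 0], [0, [0.5, 4, 0], 0], [0, [0.5, 4, 0], 0], [0, [0.5, 4, 0], 0], [0, [0.5, 4, 0], 0], [0, [0.4, 4, 0], 0], [0, [0.4, 3.5, 0], 0]])

```text
clock: 11.1
position: [0.4348, 0.2437, 0.3982]
ee_rot: [0.494, -0.495, 0.506, -0.505]
contact_force: [0.6, -0.8, -3.5]
width: 0.0239
```

Request:
arm_command(commands=[[0, [0.4, 3.5, 0], 0], [0, [0.4, 2.5, 0], 0], [0, [0.4, 1.5, 0], 0], [0, [0, 0, 0], 0], [0, [0, 0, 0], 0]])

```text
clock: 11.6
position: [0.4473, 0.3158, 0.3985]
ee_rot: [-0.493, 0.495, -0.506, 0.506]
contact_force: [-0.5, -0.9, -2.9]
width: 0.0241
```

```bash
cat > q2.py <<'E'
from tri import *
from scipy.optimize import least_squares
from scipy.spatial.transform import Rotation as R
import sys
grab('wrist');grab('scene');W=load('wrist');s=manip.get_state();p=s['position'];r=R.from_quat(s['ee_rot'],scalar_first=True).as_matrix()
print(s['clock'],p.round(4),s['qpos'].round(2),s['contact_force'].round(1),s['moment'].round(2),round(s['width'],4))
# in tool frame: u=tool z (fwd), v=tool x (jaw), h=-tool y (up)
uu,vv=np.meshgrid(np.arange(180,340),np.arange(0,384));uv=np.c_[uu.ravel(),vv.ravel()]
P,z=depthpts(W,uv);hsv=cv2.cvtColor(W['pixels'],cv2.COLOR_RGB2HSV)[uv[:,1],uv[:,0]]
L=(P-p)@r;L=np.c_[L[:,2],L[:,0],-L[:,1]]
m=(z>0)&(hsv[:,1]<45)&(hsv[:,2]>80)&(abs(L[:,1])<.0145)&(L[:,2]>-.095)&(L[:,2]<-.02)&(abs(L[:,0])<.09)
Q=L[m];a,b=np.polyfit(Q[:,2],Q[:,0],1);z0=-.03
def f(x):
    c=np.array([x[0],x[1],z0]);d=np.array([x[2],x[3],1]);d/=np.linalg.norm(d)
    return np.linalg.norm(np.cross(Q-c,d),axis=1)-0.014
q=least_squares(f,[a*z0+b-.014*np.hypot(1,a),0,a,0],loss='soft_l1',f_scale=.0005)
d=np.array([q.x[2],q.x[3],1]);d/=np.linalg.norm(d)
print('n',len(Q),'tilt fwd %.1f jaw %.1f'%(np.degrees(np.arctan2(-d[0],d[2])),np.degrees(np.arctan2(d[1],d[2]))),'offset at -10mm: %.1f mm'%(1000*(q.x[0]+q.x[2]*(-.01-z0))),'rms %.4f'%np.sqrt(np.mean(np.minimum(abs(f(q.x)),.003)**2)))
red=((hsv[:,0]<6)|(hsv[:,0]>172))&(hsv[:,1]>150)&(hsv[:,2]>60)&(z>0)&(np.linalg.norm(L,axis=1)<.22)
B=L[red]
if len(B)>50:
    rr=least_squares(lambda x:np.linalg.norm(B-x,axis=1)-.032,[.1,0,-.13],loss='soft_l1',f_scale=.001);bw=p+r@np.array([rr.x[1],-rr.x[2],rr.x[0]])
    dw=r@np.array([d[1],-d[2],d[0]])
    foot=bw-.033*dw; e=-dw[2]*dw; 
    print('bulb tool',rr.x.round(4),'world',bw.round(4),'foot c',foot.round(4),'lowest edge z %.4f'%(foot[2]-.024*np.sqrt(1-dw[2]**2)))
save('wrist','w'+sys.argv[1],scale=1.2);save('scene','s'+sys.argv[1],(200,60,400,260),3)
E
python3 q2.py 21
```

```text
11.7 [0.4474 0.3154 0.399 ] [ 0.49  0.19  1.26 -0.    1.69  2.08] [-0.1  0.2 -1.7] [0.01 0.23 0.01] 0.0237
n 4171 tilt fwd 34.5 jaw 2.2 offset at -10mm: -3.4 mm rms 0.0008
bulb tool [ 0.0773 -0.006  -0.1282] world [0.5247 0.3192 0.2708] foot c [0.5434 0.3198 0.2436] lowest edge z 0.2300
```

View pics/w21.png

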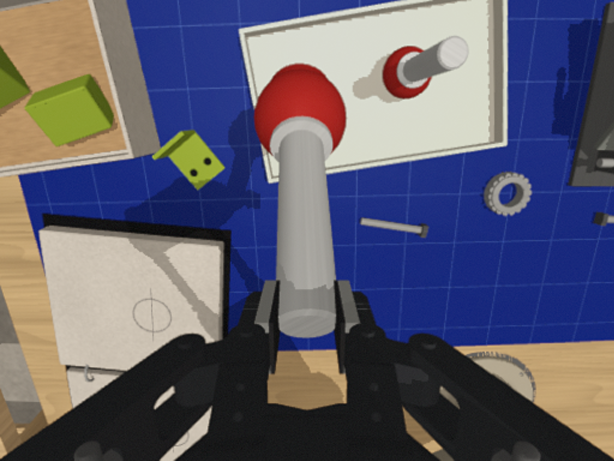

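View pics/s21.png

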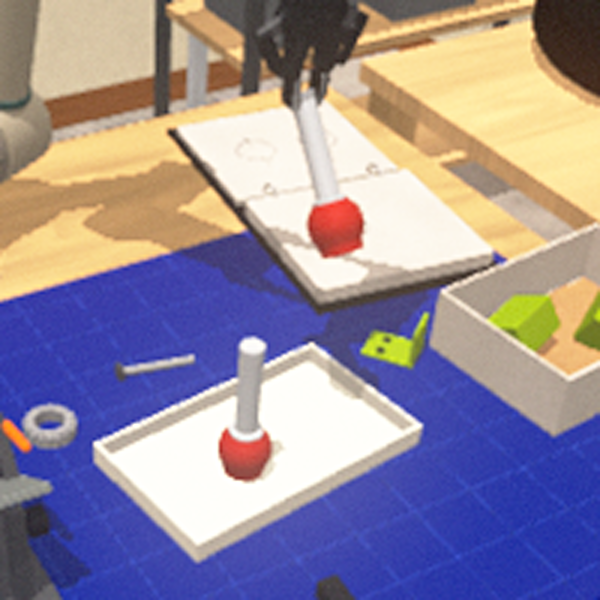

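Request:
arm_command(commands=[[0, [0.7, 0, -1.5], 0], [0, [0.8, 0, -2.5], 0], [0, [0.8, 0, -2.5], 0], [0, [0.8, 0, -2.5], 0], [0, [0.8, 0, -2.5], 0], [0, [0.8, 0, -2.5], 0], [0, [0.8, 0, -2.5], 0], [0, [0.8, 0, -2.0], 0], [0, [0, 0, -1.3], 0], [0, [0, 0, 0], 0]])

```text
clock: 12.7
position: [0.5091, 0.3152, 0.1992]
ee_rot: [0.492, -0.495, 0.507, -0.506]
contact_force: [-1.3, -0.4, -3.2]
width: 0.0237
```

Request:
arm_command(commands=[[0, [0, 0, 0], 0], [0, [0, 0, 0], 0]], grip_force=50)

```text
clock: 12.9
position: [0.511, 0.3169, 0.2026]
ee_rot: [-0.495, 0.493, -0.506, 0.506]
contact_force: [0.3, -0.1, -3.8]
width: 0.0238
```

```bash
python3 q2.py 22
```

```text
13.0 [0.5109 0.317  0.2025] [ 0.44  0.34  1.52 -0.    1.27  2.03] [ 0.6  0.3 -3.3] [-0.01  0.15 -0.01] 0.024
n 4304 tilt fwd 34.7 jaw 2.2 offset at -10mm: -2.8 mm rms 0.0008
bulb tool [ 0.0777 -0.0053 -0.1273] world [0.589  0.3206 0.0753] foot c [0.6078 0.3212 0.0482] lowest edge z 0.0345
```

Still tilted 34.7° at 50 N. I'll ease the grip so it can swing down under its own weight.

Request:
arm_command(commands=[[0, [0, 0, 0], 0], [0, [0, 0, 0], 0]], grip_force=30)

```text
clock: 13.2
position: [0.5106, 0.3169, 0.2015]
ee_rot: [-0.494, 0.494, -0.506, 0.506]
contact_force: [-0.8, 0.2, -3.7]
width: 0.0237
```

```bash
python3 q2.py 23
```

```text
13.3 [0.5105 0.3168 0.2012] [ 0.44  0.34  1.53 -0.    1.27  2.03] [-0.2  0.3 -3.8] [-0.02  0.18  0.01] 0.0238
n 4245 tilt fwd 34.7 jaw 2.1 offset at -10mm: -2.8 mm rms 0.0008
bulb tool [ 0.0776 -0.0056 -0.1272] world [0.5882 0.3205 0.074 ] foot c [0.607  0.3211 0.0469] lowest edge z 0.0332
```

Request:
arm_command(commands=[[0, [0, 0, 0], 0], [0, [0, 0, 0], 0]], grip_force=20)

```text
clock: 13.5
position: [0.5105, 0.3167, 0.2009]
ee_rot: [-0.494, 0.494, -0.506, 0.506]
contact_force: [0.0, 0.7, -3.2]
width: 0.024
```

```bash
python3 q2.py 24
```

```text
13.6 [0.5105 0.3167 0.2009] [ 0.44  0.34  1.53 -0.    1.27  2.03] [-0.   0.7 -3. ] [-0.01  0.23 -0.02] 0.024
n 4280 tilt fwd 34.6 jaw 2.1 offset at -10mm: -3.1 mm rms 0.0008
bulb tool [ 0.0775 -0.0055 -0.1276] world [0.5881 0.3203 0.0733] foot c [0.6069 0.3208 0.0462] lowest edge z 0.0325
```

Request:
arm_command(commands=[[0, [2.5, 0, 0], 0], [0, [-2.5, 0, 0], 0], [0, [-2.5, 0, 0], 0], [0, [2.5, 0, 0], 0], [0, [0, 0, 0], 0]], grip_force=20)

```text
clock: 14.1
position: [0.5131, 0.3169, 0.2011]
ee_rot: [-0.495, 0.493, -0.505, 0.507]
contact_force: [2.0, 0.6, -2.1]
width: 0.0237
```

```bash
python3 q2.py 25
```

```text
14.2 [0.5107 0.3167 0.201 ] [0.44 0.34 1.52 0.   1.27 2.03] [-0.6  0.2 -3.4] [-0.03  0.27  0.02] 0.0237
n 4373 tilt fwd 35.8 jaw 2.0 offset at -10mm: -0.6 mm rms 0.0008
bulb tool [ 0.0822 -0.0056 -0.126 ] world [0.5931 0.3203 0.075 ] foot c [0.6124 0.3208 0.0483] lowest edge z 0.0342
```

Request:
arm_command(commands=[[0, [1.2, 0, 2.5], 0], [0, [1.2, 0, 2.5], 0], [0, [-3.0, 0, -4.0], 0], [0, [3.0, 0, 4.0], 0], [0, [0, 0, 0], 0], [0, [-3.0, 0, -4.0], 0], [0, [3.0, 0, 4.0], 0], [0, [0, 0, 0], 0], [0, [0, 0, 0], 0]], grip_force=20)

```text
clock: 15.1
position: [0.5365, 0.3176, 0.2523]
ee_rot: [-0.496, 0.492, -0.505, 0.507]
contact_force: [2.6, -0.1, -0.7]
width: 0.0235
```

```bash
python3 q2.py 26
```

```text
15.2 [0.539  0.319  0.2558] [0.42 0.34 1.39 0.   1.4  2.02] [ 0.3  0.5 -2.2] [0.02 0.01 0.01] 0.0236
n 2390 tilt fwd 12.2 jaw -2.5 offset at -10mm: -11.8 mm rms 0.0003
bulb tool [ 0.0183  0.0063 -0.1496] world [0.5587 0.313  0.1064] foot c [0.566  0.3116 0.0742] lowest edge z 0.0688
```

View pics/w26.png

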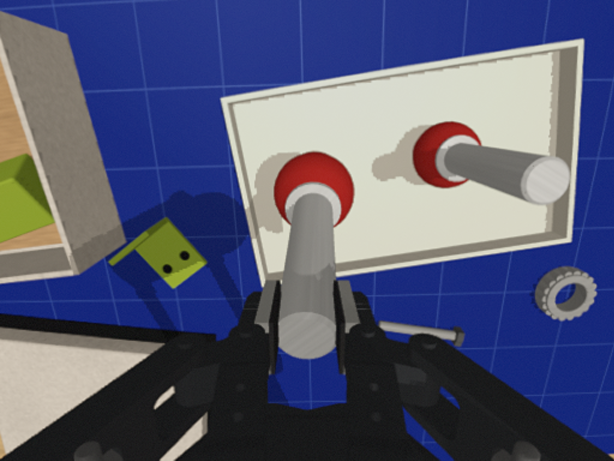

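View pics/s26.png

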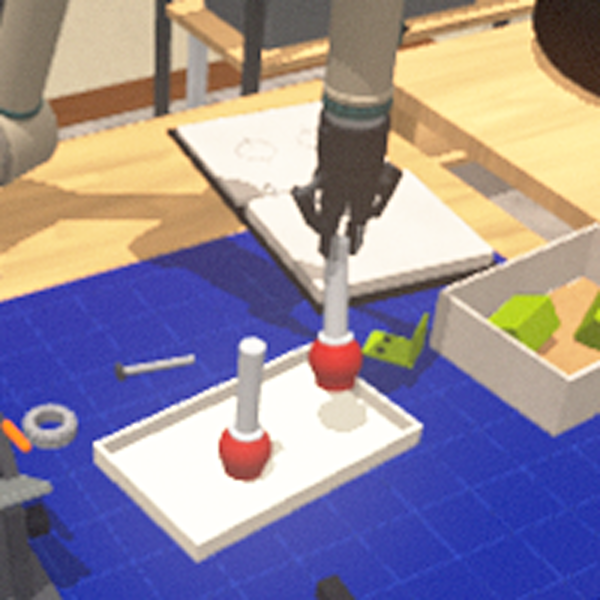

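Request:
arm_command(commands=[[0, [0, 0, 0], 0], [0, [0, 0, -1.0], 0], [0, [0, 0, -1.0], 0], [0, [0, 0, -1.0], 0], [0, [0, 0, -1.0], 0], [0, [0, 0, -1.0], 0], [0, [0, 0, -0.6], 0], [0, [0, 0, -0.2], 0], [0, [0, 0, 0], 0], [0, [0, 0, 0], 0]], grip_force=40)

```text
clock: 16.2
position: [0.5349, 0.3169, 0.1934]
ee_rot: [-0.494, 0.494, -0.506, 0.506]
contact_force: [0.0, -0.1, -3.8]
width: 0.024
```

```bash
python3 q2.py 27
```

```text
16.3 [0.5349 0.3168 0.1936] [ 0.42  0.38  1.49 -0.    1.27  2.02] [-0.2  0.1 -2.5] [ 0.05  0.09 -0.03] 0.0239
n 2323 tilt fwd 11.9 jaw -2.4 offset at -10mm: -8.6 mm rms 0.0003
bulb tool [ 0.0201  0.0046 -0.1465] world [0.5551 0.3118 0.0471] foot c [0.5619 0.3104 0.0149] lowest edge z 0.0098
```

View pics/w27.png

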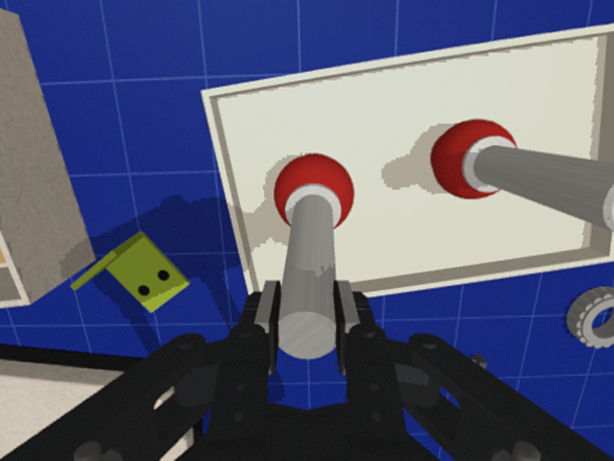

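Request:
arm_command(commands=[[0, [0, 0, -0.3], 0], [0, [0, 0, -0.3], 0], [0, [0, 0, -0.2], 0], [0, [0, 0, 0], 0]])

```text
clock: 16.7
position: [0.5354, 0.3169, 0.1873]
ee_rot: [-0.495, 0.493, -0.505, 0.507]
contact_force: [-0.2, 0.1, 6.1]
width: 0.0238
```

```bash
python3 q2.py 28
```

```text
16.8 [0.5353 0.3169 0.1873] [ 0.42  0.38  1.5  -0.    1.26  2.02] [-0.2 -0.5  6.7] [-0.26  0.33 -0.07] 0.0242
n 2304 tilt fwd 11.5 jaw -2.4 offset at -10mm: -8.5 mm rms 0.0003
bulb tool [ 0.0193  0.0048 -0.1464] world [0.555  0.3118 0.0409] foot c [0.5616 0.3103 0.0086] lowest edge z 0.0037
```

Request:
arm_command(commands=[[0, [0.4, 0, 0], 0], [0, [0.5, 0, 0], 0], [0, [0.5, 0, 0], 0], [0, [0.5, 0, 0], 0]])

```text
clock: 17.2
position: [0.552, 0.3168, 0.1875]
ee_rot: [0.493, -0.494, 0.507, -0.505]
contact_force: [-4.6, -0.9, 11.3]
width: 0.024
```

```bash
python3 q2.py 29
```

```text
17.3 [0.5523 0.3167 0.1875] [0.41 0.41 1.46 0.   1.28 2.01] [-5.4 -0.2 12. ] [-0.28  1.86  0.03] 0.0237
n 1951 tilt fwd 6.4 jaw -2.4 offset at -10mm: -8.8 mm rms 0.0003
bulb tool [ 0.0067  0.0049 -0.1482] world [0.5585 0.3118 0.0393] foot c [0.562  0.3103 0.0066] lowest edge z 0.0038
```

Request:
arm_command(commands=[[0, [0.5, 0, 0], 0], [0, [0.5, 0, 0], 0], [0, [0.5, 0, 0], 0], [0, [0.4, 0, 0], 0], [0, [0, 0, 0], 0]])

```text
clock: 17.8
position: [0.5716, 0.3169, 0.1858]
ee_rot: [0.493, -0.494, 0.507, -0.505]
contact_force: [-5.3, -0.5, 7.6]
width: 0.0234
```

```bash
python3 q2.py 30
```

```text
17.9 [0.5712 0.3169 0.1858] [0.4  0.43 1.42 0.   1.29 1.99] [-4.5 -0.1  7.2] [-0.01  1.63  0.1 ] 0.0239
n 1637 tilt fwd 1.1 jaw -2.3 offset at -10mm: -9.7 mm rms 0.0002
bulb tool [-0.0073  0.0047 -0.1479] world [0.5634 0.3125 0.0379] foot c [0.5638 0.3111 0.005 ] lowest edge z 0.0040
```

View pics/w30.png

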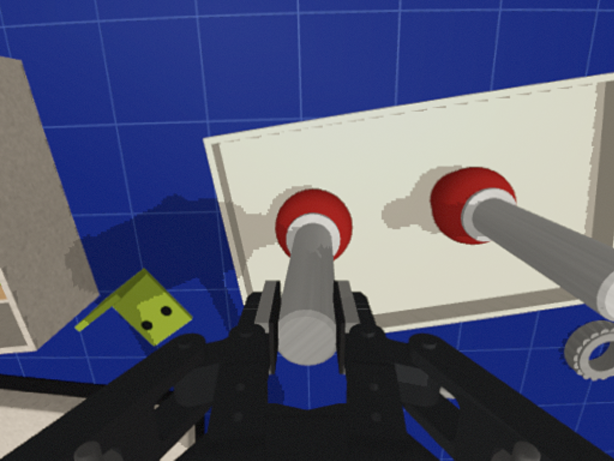

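View pics/s30.png

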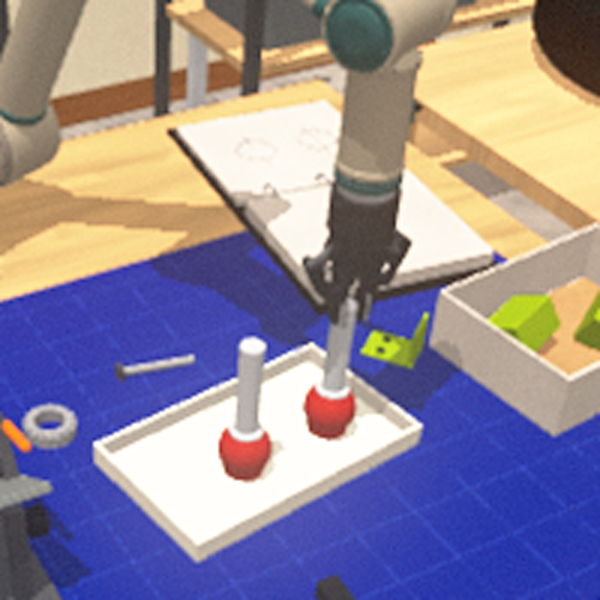

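Request:
arm_command(commands=[[0, [-0.1, 0, 0.1], 0], [0, [-0.1, 0, 0.1], 0], [0, [0, 0, 0], 0]], grip_force=25)

```text
clock: 18.2
position: [0.5709, 0.3168, 0.1867]
ee_rot: [-0.494, 0.494, -0.506, 0.506]
contact_force: [-1.6, 0.5, -0.3]
width: 0.0237
```

```bash
python3 q2.py 31
```

```text
18.3 [0.5709 0.3168 0.1867] [ 0.4   0.43  1.43 -0.    1.29  2.  ] [-1.2  0.1  0.3] [0.08 0.53 0.02] 0.0239
n 1881 tilt fwd 4.9 jaw -2.3 offset at -10mm: -10.0 mm rms 0.0002
bulb tool [ 0.0016  0.0046 -0.1476] world [0.5725 0.3121 0.0391] foot c [0.5754 0.3107 0.0062] lowest edge z 0.0039
```

Request:
arm_command(commands=[[3, [0, 0, 0], 0], [4, [0, 0, 0], 0], [5, [0, 0, 0], 0], [5, [0, 0, 0], 0], [5, [0, 0, 0], 0], [5, [0, 0, 0], 0]])

```text
clock: 18.9
position: [0.5707, 0.3167, 0.1871]
ee_rot: [-0.494, 0.494, -0.506, 0.506]
contact_force: [0.3, 0.9, 0.2]
width: 0.0499
```

```bash
python3 q2.py 32
```

```text
19.0 [0.5706 0.3167 0.187 ] [ 0.4   0.43  1.43 -0.    1.29  2.  ] [ 0.6 -1.  -0.6] [ 0.03  0.   -0.05] 0.0499
n 1133 tilt fwd 0.0 jaw -0.1 offset at -10mm: 9.1 mm rms 0.0002
bulb tool [ 0.0072  0.0068 -0.1167] world [0.5777 0.3097 0.0703] foot c [0.5777 0.3096 0.0373] lowest edge z 0.0372
```

View pics/w32.png

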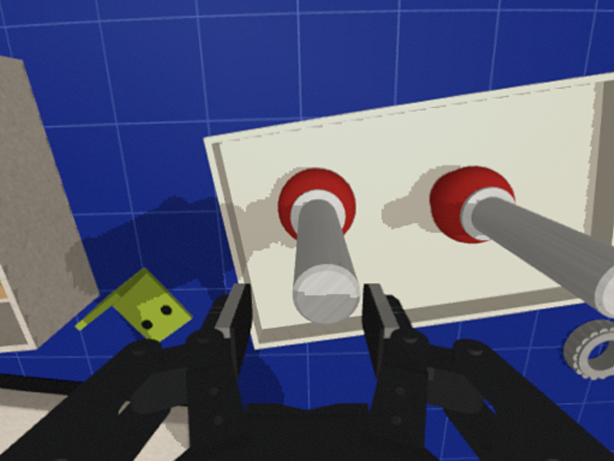

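View pics/s32.png

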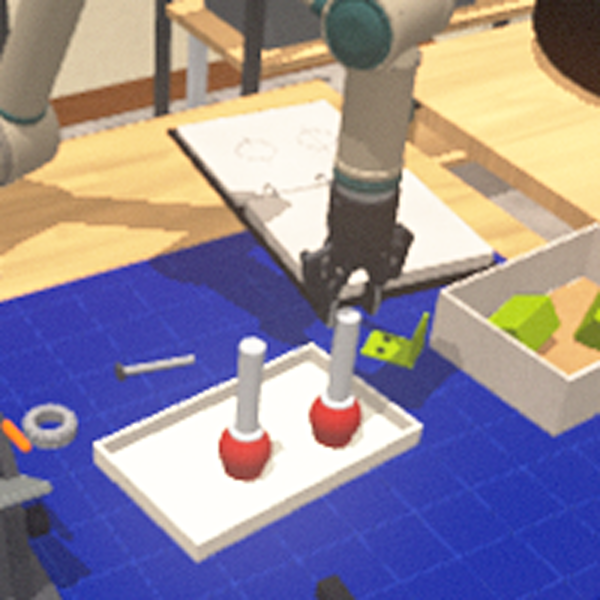

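The plug is released and stands upright: in the wrist view its bulb is at (317,205), clear of the mate at (470,205). I'll lift straight up and check again.

Request:
arm_command(commands=[[6, [0, 0, 1.5], 0], [6, [0, 0, 3], 0], [6, [0, 0, 4], 0], [6, [0, 0, 4], 0], [6, [-2, 0, 4], 0], [6, [-3, 0, 2], 0], [6, [-3, 0, 0], 0], [6, [-3, 0, 0], 0], [6, [-3, 0, 0], 0], [6, [0, 0, 0], 0]])

```text
clock: 20.0
position: [0.4268, 0.3166, 0.3732]
ee_rot: [0.494, -0.494, 0.506, -0.505]
contact_force: [0.5, -0.8, -0.2]
width: 0.06
```

```bash
python3 - <<'E'
from tri import *
for n in ['scene','top','wrist']: 
    grab(n);save(n,n+'F',scale=1.5)
s=manip.get_state();print(s['clock'],s['position'].round(3),s['contact_force'].round(1))
for n in ['top','scene','wrist']:
    im=load(n);hsv=cv2.cvtColor(im['pixels'],cv2.COLOR_RGB2HSV)
    red=((hsv[...,0]<6)|(hsv[...,0]>172))&(hsv[...,1]>150)&(hsv[...,2]>80)
    c,l,st,ce=cv2.connectedComponentsWithStats(red.astype(np.uint8))
    for i in range(1,c):
        if st[i,4]>25:
            from scipy.optimize import least_squares
            vu=np.argwhere(l==i);P,zz=depthpts(im,vu[:,::-1]);P=P[zz>0]
            r=least_squares(lambda x:np.linalg.norm(P-x,axis=1)-.032,P.mean(0)-[0,0,.03],loss='soft_l1',f_scale=.002)
            print(n,ce[i].round(1),st[i,4],r.x.round(4))
E
```

```text
20.15 [0.431 0.317 0.372] [ 1.   0.5 -0. ]
top [171.6 198. ] 121 [0.5814 0.3102 0.0374]
top [210.4 199.5] 114 [0.5802 0.1836 0.0368]
scene [311.1 199.1] 128 [0.5765 0.3085 0.0412]
scene [280.7 209.8] 130 [0.5755 0.1826 0.042 ]
wrist [339.1  49.6] 732 [0.5786 0.1829 0.0373]
wrist [257.8  54.2] 601 [0.5797 0.3094 0.0371]
```

View pics/sceneF.png

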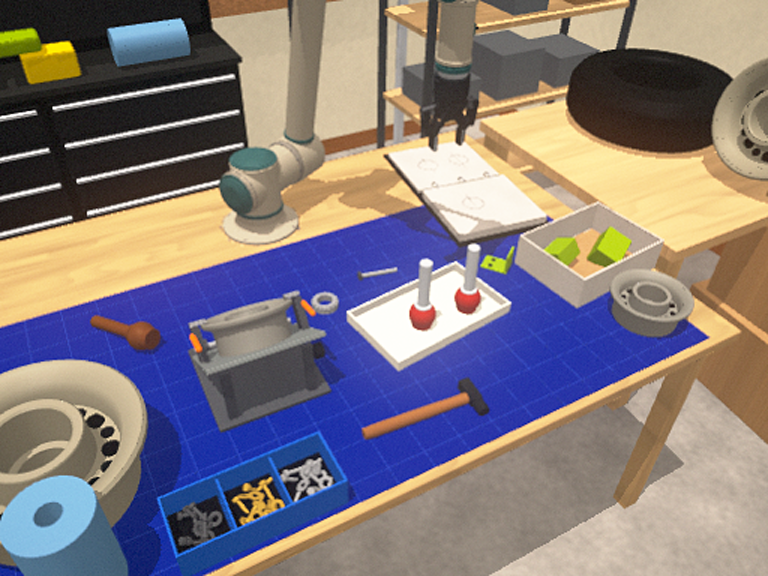

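View pics/topF.png

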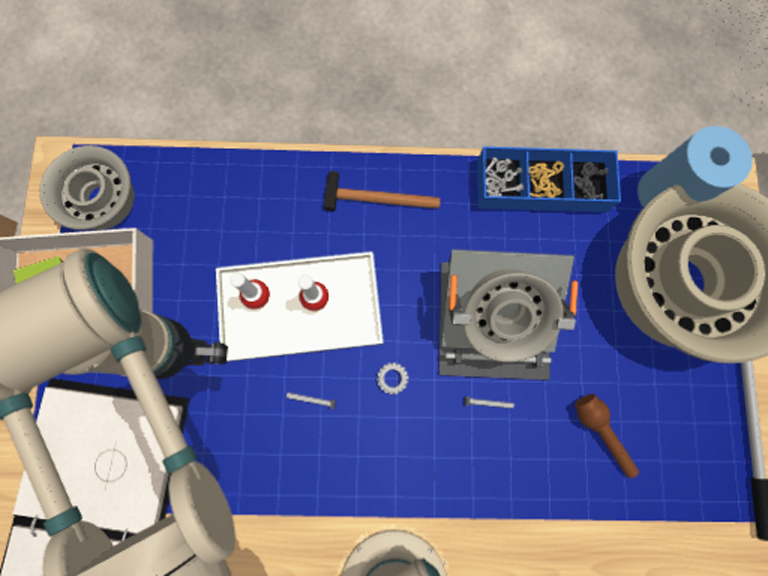

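Both red plugs stand upright in the tray, at (255,293) and (313,296) in the top view, 127 mm apart. Both bulbs sit at the same height, about 37 mm, and the bore is empty. The bearing, bolts, bracket and mallet show no visible movement from the first picture. Handing in.

```bash
python3 -c "
from rig import manip
print(manip.sign_off())"
```

```text
the job is handed in; nothing more can be done
None
```

The red plug came out of the bore and stands upright and released in the tray, clear of the other plug. I handed in at about 20 s of the 51 s allowed; the hand-in reports no verdict.

**Loosening:** I rocked it by the handle while drawing on it. It leaned about 11° toward vertical, went back through the bore's line, then leaned about 11° the other way. Two more drawing swings worked it loose. It took two regrips: the first grip slid about 8 mm across the handle, so I gripped closer to the top, and that grip later slid about 10 mm and had to be re-centred.

**Righting it:** It came out still tilted about 35° in the jaws. Easing the grip did not let it swing down, and a first short shake did nothing. A sharper shake brought it to about 12°, and pivoting on the foot's edge on the tray floor brought it nearly upright. It leaned back to about 5° just before release and settled flat once the jaws opened.

**Last checks:**
- **Plug:** its axis is within 0.1° of vertical (wrist camera, just after release). Its bulb sits at the same height as the other plug's, about 37 mm.
- **Clearance:** the two plugs are 127 mm apart.
- **Other plug:** it stayed within a few mm, which is as close as the measurements agree.
- **Loose things:** the bearing, bolts, bracket and mallet were compared with the first pictures by eye only, and none looked moved. The arm covers the bracket in the last top view, so that check is from the scene view.
- **Disagreement:** the bulb fit just after release read about 30 mm too high. The three camera views after backing off agreed with each other, so I took that reading as a bad fit.

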